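# Pick the ballasted foot strainer out of the service clamp and hold it to drain

### The job

The suction hose needs the ballasted foot strainer, the heavier of two look-alikes still gripped in the service clamp in the drip tray. Swing the clamp's cam lever fully over to open the jaw, lift both strainers clear of the jaws in turn to feel which is heavier, and stand the lighter one back in the clamp. Finish while holding the heavier one upright with its slotted foot well inside the mouth of the beaker to drain, touching neither the beaker's wall nor its bottom, and leave the beaker where it stands.

Things in the scene. Friction and masses are not known exactly. Their poses are not given: they have to be found in the camera images.
- clamp: Fixed clamp in the green drip tray. Steel base plate 172 x 152 x 12 mm. Origin: its underside, midway between the seats; x: the jaw's sliding line, from the lever side to the fixed rear jaw; y: along the two seats. Two aluminium jaws with V notches grip the strainers' feet; their tops lie 40 mm above the origin. Springs shut the front (-x) jaw with 40 N; lever fully over draws it 9 mm to -x.
- cam_lever (a joint): Cam lever of the clamp, hinged about the vertical at lever_pivot. 0 = clamp shut (start), 2.2 rad = end stop, jaw fully open; grows anticlockwise seen from above. Takes up to about 5 N at the grip. In the last 0.2 rad the cam is over centre and stays open; let go earlier it may swing back.
- lever_pivot (a point): Point on the lever's vertical hinge axis, 50 mm above the clamp's origin and 72 mm from it towards the clamp's -x.
- lever_grip (a point): Centre of the lever's upright round black grip: 18 mm in diameter, from 41 to 90 mm above the clamp's origin, this point 70 mm above it. Moves on a circle of 80 mm radius round lever_pivot: seen from the pivot it lies 120 degrees anticlockwise from the clamp's +x axis at joint value 0, 246 degrees at 2.2 rad.
- seat_left (a point): Seat at the clamp's +y: on top of the base plate, 12 mm above the clamp's origin, 47 mm to +y of it. A clamped strainer has its axis over this point; with the jaw open it has 9 mm of play towards the front jaw (-x).
- seat_right (a point): Seat at the clamp's -y: 12 mm above the clamp's origin, 47 mm to -y of it, otherwise like seat_left.
- strainer_1: Grey plastic suction strainer, 94 mm tall, round, upright in one of the seats (which one varies). Origin: centre of its underside; z along its axis. Slotted foot 36 mm in diameter from 0 to 36 mm, smooth body 30 mm in diameter from 36 to 76 mm (grip here), hex 20 mm to 83 mm, hose barb 11 mm in diameter to 94 mm. Weighs 0.15 to 0.65 kg.
- strainer_2: The other strainer, the same in shape, size and look; the two differ by at least 0.15 kg.
- beaker: Clear glass beaker, loose, 0.12 kg, 70 mm in diameter and 90 mm high, open at the top, standing in the drip tray beside the clamp. Origin: centre of its underside, z up. Inside it is at least 54 mm wide at the mouth; its floor is 3 mm thick.
There are look-alikes about, which are no part of the job. What is shaped like the strainer_2 but blue is not meant.

How it is judged:
On the way, in this order (a step that is already met when the one before it is completed fails the run):
1. the cam lever is swung fully over, the jaw is open (value of joint cam_lever above 2 rad), for 0.2 s.
2. the lighter strainer has been lifted clear of the jaws by the fingers (z of strainer_1 in the frame of clamp above 0.045 m and contact force between strainer_1 and the fingers above 1 N and contact force between strainer_1 and clamp below 0.3 N), for 0.2 s.
3. the heavier strainer has been lifted clear of the jaws by the fingers, with the lighter one standing back in the clamp (z of strainer_2 in the frame of clamp above 0.045 m and contact force between strainer_2 and the fingers above 1 N and contact force between strainer_2 and clamp below 0.3 N and z of strainer_1 in the frame of clamp below 0.016 m), for 0.2 s.
At the end, for the whole second after the job is handed in: Heavier strainer held at rest, within 8 degrees of upright, axis within 12 mm of the beaker's, underside 10 to 78 mm below its rim, not touching it; beaker upright. Lighter one let go, standing upright at rest on the clamp's plate, axis within 14 mm of a seat point (contact force between strainer_2 and the fingers above 1 N and horizontal distance between strainer_2 and beaker below 0.012 m and z of strainer_2 in the frame of beaker between 0.012 and 0.08 m and angle between strainer_2's own z axis and vertical below 0.14 rad and contact force between strainer_2 and beaker below 0.2 N and linear speed of each of strainer_2, strainer_1 below 0.02 m/s and angle between beaker's own z axis and vertical below 0.05 rad and (horizontal distance between strainer_1 and seat_left below 0.014 m or horizontal distance between strainer_1 and seat_right below 0.014 m) and z of strainer_1 in the frame of clamp below 0.016 m and angle between strainer_1's own z axis and vertical below 0.1 rad and contact force between strainer_1 and the fingers below 0.2 N); the arm keeps its last pose, push and grip.
It fails at once if the beaker is pushed more than 25 mm or tipped (distance of beaker from where it was at the start of the episode above 0.025 m or angle between beaker's own z axis and vertical above 0.3 rad).
It also fails if it takes over 72 s, if anything falls off the work surface, if the arm or the gripper's body presses on something with over 40 N, if the wrist force passes 120 N, or if a joint passes its speed limit or range.

### The arm

A 7-joint arm with a two-finger parallel gripper is mounted at the origin on a cart in front of the work surface, level with it; the furniture and walls round the work are solid. World frame = base frame: x ahead of the robot, y to its left, z up, the work surface at z = 0. Lengths are in m, angles in rad, forces in N, time in s.
With the tool pointing down it reaches from about 0.425 to 0.8 m from the base axis. Payload 8.3 kg.
Tool frame: the origin (TCP) lies midway between the tips of the shut fingers; the grasp point (between the pads) lies 19 mm behind it (hold_point_z is the distance from the TCP to the grasp point, in m); z points along the fingers, x is the direction in which the jaws open and shut, and the axes are right-handed (so a half turn about z gives the same grasp; the last joint's range is limited). The gripper opens to 85 mm and grips with 20 to 120 N. Pads are 22 mm wide; open, the fingers measure 114 mm over their backs; the gripper's body (76 mm by 85 mm) begins 54 mm behind the grasp point. The pads swing forward as they close: fully open they stand 13 mm farther back than shut.
Start: joints at [1.065, 0.383, 0.016, 1.37, -0.006, 1.388, -0.046], TCP at [0.268, -0.565, 0.198] pointing down, gripper open.
Joint ranges: [-2.95, 2.95], [-0.25, 2.06], [-1.52, 1.56], [0.18, 2.33], [-1.44, 4.58], [0.02, 2.06], [-3.01, 3.01]. Speed limits (rad/s): [2.39, 2.39, 3.01, 3.01, 3.14, 3.14, 3.14].

### API

Orientations are given as a unit quaternion [x, y, z, w].
In Python, from bench import get_obs, snapshot, calibration, job_done, spot_in, tip_of, hold_point_z gives the robot as it stands. The module is installed in compiled form; this text tells all that it offers.
- The arm moves only by the tool send_rows, never from a script. Its argument "increments" is a list of rows, each an object with "travel": the shift along the tool's x, y, z in m, a list of three; "dr": the turn, a rotation vector about the tool's x, y, z in degrees, a list of three; "claw": the finger opening in m, from 0 to 0.0854. A call has 1 to 20 rows; each row shifts and turns the pose as measured when the row begins, along the tool's axes as they then stand; what a row does not reach is not made up. A row lasts 1/12 s, in which the tool goes at most 41.7 mm and 7.16 degrees, less where a joint would pass 70% of its speed; a pose out of reach is approached as far as the arm can. A call is refused whole if a number of a shift passes 0.0417 or a number of a turn 7.16, either way. A call with a gripper value outside its range is refused whole. The fingers move at their own pace and stop on an object; "squeeze" is the grip in N (left out, the last holds). Time passes only in rows, so rows that do not move let the fingers close. It gives the time, the measured TCP pose, the force and the opening at its end, in the units of the state.
- get_obs(): the state, without advancing time (a new reading comes with each control period).
- snapshot(name): name is "scene" or "top" or "wrist"; returns (picture, depth): 480x640x3 uint8, red, green, blue; 480x640 float32, m along the optical axis (not along the pixel's ray), 0 where there is no reading.
- calibration(name): a dict with "fx", "fy", "cx", "cy" (pixels), "rvec" (rotation vector, rad) and "tvec" (3), from world to camera coordinates, as OpenCV has them. Camera axes: x right, y down, z forward; pixel columns grow to the right and rows downward; lengths in m; the calibration is good to about 2 mm. A picture is of the moment at which its call begins: read the wrist's pose just before it. calibration takes no time and is no camera call; for the wrist camera it gives the pose at the moment of the call.
- job_done(): hands the job in, once; it reports no verdict.
Trained networks look in the newest picture that a camera, given by its name, has taken for a name from the list of things; names that differ only in an ending like _2 or _b are one class to them, and where a whole thing is asked for, a point or a joint stands for the part that bears it (a point fixed in the world has none). Each returns a list of dicts, best first, with "score" (0 to 1); they miss things now and then, are a little off and sometimes report something else, mostly with a low value. They report only what shows in the picture. A call takes as long as a camera call. They do not tell look-alikes from the thing itself.
- spot_in(target, camera): "location" ([x, y, z] in m, in the coordinates of the camera as it stood for that picture, good to about 4 mm: the middle of the surface that is visible of it).
- tip_of(target, camera): "location" ([x, y, z] in m, in the coordinates of the camera as it stood for that picture, good to about 4 mm: a listed point, or the origin of a listed thing).
The state is a dict: "t": time; "q": joint angles; "qd": joint speeds; "joint_torque": joint torques, N m; "eef_pos": TCP position; "ee_rot": TCP orientation; "wrist_force": force on the tool from outside, world axes, zero at the start; "moment": the same for the moment, N m; "width": opening from 0.0 (shut) to 1.0 (fully open).
Only numpy, scipy, OpenCV 4.12 (cv2) and the standard library are available. Lean on these libraries where they do the work, as an engineer would, in place of code of your own. Each camera call takes 0.05 s, during which the arm holds its last target.

## Working session

There is one attempt and no reset: what is moved stays moved. The work goes in short steps, Python scripts to look and compute and a tool call to move; the robot and the scene stay as the last step left them, time stands still between calls to the robot, and variables do not carry over. Pictures are saved under pics/ and viewed, and the job is handed in when it is done.

Besides the shell and the picture viewer there is one more tool, called as name(argument=value, ...), one argument or row to a line, values as JSON. send_rows: Moves the arm, as the interface text tells. Its arguments: {"type":"object","properties":{"increments":{"type":"array","items":{"type":"object","properties":{"travel":{"type":"array","items":{"type":"number"}},"dr":{"type":"array","items":{"type":"number"}},"claw":{"type":"number"}}}},"squeeze":{"type":"number"}},"required":["increments"]}

```bash
mkdir -p pics
cat > h.py <<'E'
import numpy as np, cv2
from scipy.spatial.transform import Rotation as R
from bench import *
def save(img,n): cv2.imwrite('pics/%s.png'%n, cv2.cvtColor(img,cv2.COLOR_RGB2BGR))
def c2w(p,c): 
    r=R.from_rotvec(np.array(c['rvec']).ravel()); return r.inv().apply(np.array(p)-np.array(c['tvec']).ravel())
def w2p(p,c):
    q=R.from_rotvec(np.array(c['rvec']).ravel()).apply(p)+np.array(c['tvec']).ravel()
    return (c['fx']*q[0]/q[2]+c['cx'],c['fy']*q[1]/q[2]+c['cy'])
E
python3 - <<'E'
from h import *
np.set_printoptions(precision=4,suppress=True)
print(get_obs())
for n in ['scene','top','wrist']:
    im,d=snapshot(n); save(im,n+'0'); np.save('pics/%s0.npy'%n,d); c=calibration(n); print(n,c)
    if n=='wrist': continue
    for t in ['clamp','lever_pivot','lever_grip','seat_left','seat_right','strainer_1','beaker']:
        for r in tip_of(t,n)[:4]: print(t,round(r['score'],2),c2w(r['location'],c),np.round(w2p(c2w(r['location'],c),c)))
E
```

```text
{'t': 0.0, 'q': array([ 1.0651,  0.3843,  0.0164,  1.3712, -0.0063,  1.3882, -0.0465]), 'qd': array([ 0.0007, -0.0016,  0.0018, -0.0006, -0.0007, -0.0007, -0.0006]), 'joint_torque': array([ -0.0002, -62.7592,   0.8445, -37.1819,   0.0166,   0.0142,
         0.    ]), 'eef_pos': array([ 0.2675, -0.5642,  0.1968]), 'ee_rot': array([ 0.8451, -0.5346, -0.0009, -0.0005]), 'wrist_force': array([-0.3467, -0.5005,  0.0444]), 'moment': array([ 0.0006, -0.0339, -0.0667]), 'width': 0.9996043236295684}
scene {'fx': 452.3832401215458, 'fy': 452.3832401215458, 'cx': 315.41311890646176, 'cy': 239.57087989990217, 'rvec': array([ 0.4909, -2.8501,  0.9183]), 'tvec': array([0.5187, 0.3084, 0.733 ])}
clamp 0.83 [ 0.595  -0.1858  0.0022] [325. 241.]
lever_pivot 0.95 [ 0.5236 -0.1767  0.055 ] [358. 239.]
lever_grip 0.95 [ 0.488  -0.1126  0.0736] [368. 265.]
seat_left 0.88 [ 0.5997 -0.1424  0.0187] [316. 253.]
seat_right 0.66 [ 0.5884 -0.2363  0.0165] [336. 220.]
strainer_1 0.81 [ 0.5947 -0.232   0.0195] [332. 220.]
strainer_1 0.71 [ 0.5994 -0.1405  0.0157] [316. 254.]
strainer_1 0.64 [ 0.5908 -0.232   0.0
[... 336 characters left out ...]
0.1892  0.0023] [333. 267.]
lever_pivot 0.85 [ 0.5286 -0.1809  0.0539] [331. 310.]
lever_grip 0.87 [ 0.4916 -0.1103  0.0727] [285. 337.]
seat_left 0.79 [ 0.6056 -0.1404  0.0202] [303. 262.]
seat_right 0.7 [ 0.5932 -0.2367  0.0182] [363. 268.]
strainer_1 0.95 [ 0.6008 -0.1419  0.014 ] [304. 265.]
strainer_1 0.74 [ 0.7633 -0.2288 -0.001 ] [353. 167.]
strainer_1 0.6 [ 0.594  -0.2357  0.0158] [362. 268.]
beaker 0.7 [ 0.6362 -0.0137  0.0018] [225. 246.]
beaker 0.27 [ 0.5249 -0.1855  0.0536] [334. 312.]
wrist {'fx': 340.00098582754714, 'fy': 340.00098582754714, 'cx': 320.1157832914557, 'cy': 237.20824980102543, 'rvec': array([-2.4368,  1.5417,  0.2291]), 'tvec': array([-0.6241, -0.0374,  0.3799])}
```

View pics/scene0.png

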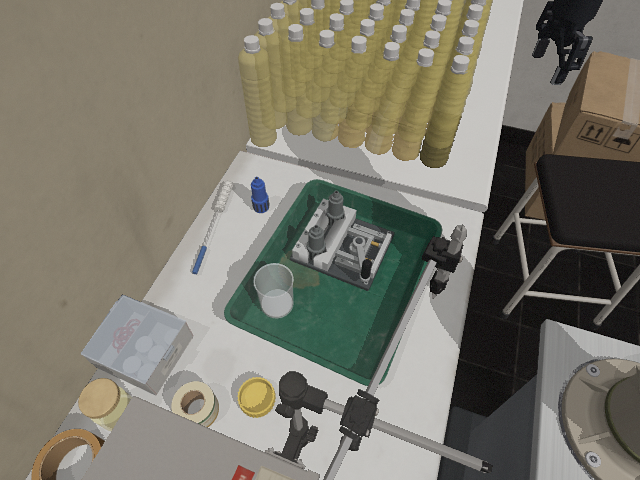

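View pics/top0.png

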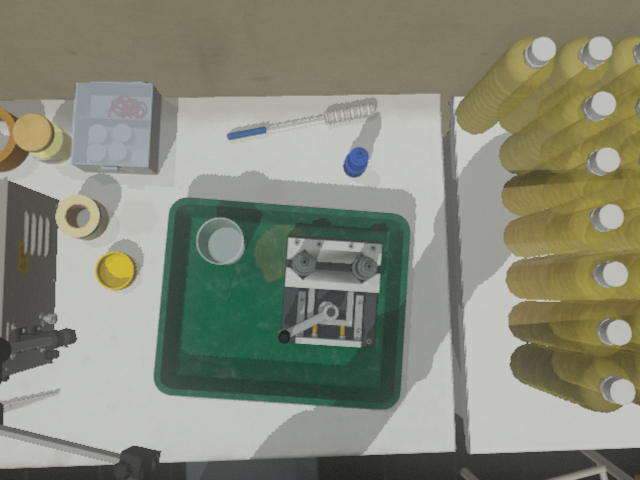

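Run:
```python
import cv2
a=cv2.imread('pics/top0.png')[150:370,180:420]
cv2.imwrite('pics/topcrop.png',cv2.resize(a,None,fx=2.7,fy=2.7,interpolation=2))
```

```text
(no output)
```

View pics/topcrop.png

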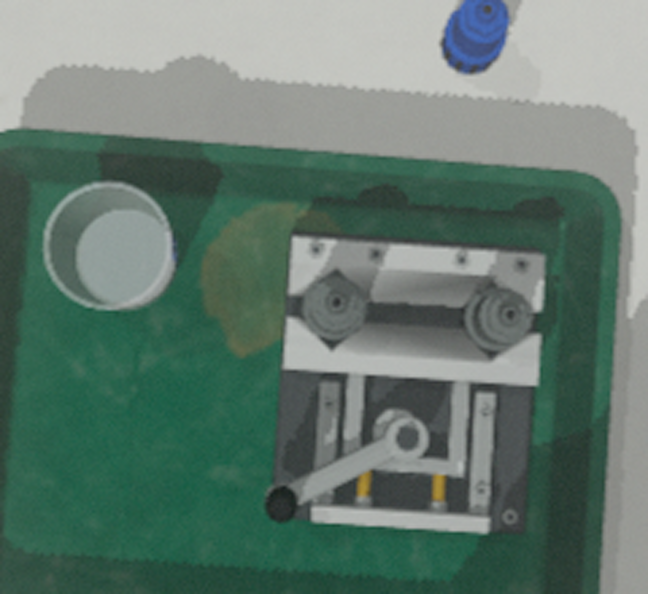

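The top picture shows two grey strainers in the clamp, at (304,262) and (365,267). The shape-alike at (356,160) is blue and lies outside the tray, so it isn't meant. The beaker's rim is at about (220,241) and the lever's black grip at (285,337). Next I'll fit the clamp and beaker poses and check for obstacles.

```bash
cat >> h.py <<'E'
def cloud(d,c):
    v,u=np.mgrid[0:480,0:640]; 
    P=np.stack([(u-c['cx'])/c['fx']*d,(v-c['cy'])/c['fy']*d,d],-1)
    return c2w(P.reshape(-1,3),c).reshape(480,640,3)
LOC={'clamp':(0,0,0),'lever_pivot':(-.072,0,.05),'lever_grip':(-.112,.0693,.07),'seat_left':(0,.047,.012),'seat_right':(0,-.047,.012)}
E
python3 - <<'E'
from h import *
from scipy.optimize import least_squares
np.set_printoptions(precision=4,suppress=True)
obs=[('clamp',.595,-.1858,.0022),('lever_pivot',.5236,-.1767,.055),('lever_grip',.488,-.1126,.0736),('seat_left',.5997,-.1424,.0187),('seat_right',.5884,-.2363,.0165),
('clamp',.598,-.1892,.0023),('lever_pivot',.5286,-.1809,.0539),('lever_grip',.4916,-.1103,.0727),('seat_left',.6056,-.1404,.0202),('seat_right',.5932,-.2367,.0182),('seat_left',.6008,-.1419,.014),('seat_right',.594,-.2357,.0158),('seat_right',.5947,-.232,.0195),('seat_left',.5994,-.1405,.0157)]
def f(p):
    r=R.from_euler('z',p[3]); return np.concatenate([r.apply(LOC[o[0]])+p[:3]-o[1:] for o in obs])
s=least_squares(f,[.597,-.187,.003,-.12],loss='soft_l1',f_scale=.003); p=s.x; print(p,np.degrees(p[3])); print(s.fun.reshape(-1,3))
r=R.from_euler('z',p[3])
for n in ['top','scene']:
    c=calibration(n); d=np.load('pics/%s0.npy'%n); W=cloud(d,c); im=cv2.imread('pics/%s0.png'%n)
    for k in LOC:
        u,v=w2p(r.apply(LOC[k])+p[:3],c); cv2.circle(im,(int(u),int(v)),2,(0,0,255),-1)
    for b in [(.637,-.0196),(.6362,-.0137)]:
        for z in (0.003,.093):
            for a in np.linspace(0,6.28,60):
                u,v=w2p([b[0]+.035*np.cos(a),b[1]+.035*np.sin(a),z],c); 
                im[int(v),int(u)]=(0,0,255) if b[0]==.637 else (255,0,255)
    im=im[150:370,180:440]; cv2.imwrite('pics/ov_%s.png'%n,cv2.resize(im,None,fx=2.7,fy=2.7,interpolation=2))
    g=(d>0)
    q=W[g]; 
    print(n,'tray floor z',np.median(q[(abs(q[:,0]-.5)<.02)&(abs(q[:,1]+.03)<.03)][:,2]))
    m=q[(q[:,0]>.2)&(q[:,0]<.9)&(q[:,1]>-.7)&(q[:,1]<.3)&(q[:,2]>.08)]
    H={}
    for a in m: 
        k=(int(a[0]//.1),int(a[1]//.1)); H.setdefault(k,[]).append(a[2])
    print({tuple(np.array(k)/10):(len(v),round(float(min(v)),2),round(float(max(v)),2)) for k,v in sorted(H.items()) if len(v)>15})
E
```

```text
[ 0.5968 -0.188   0.0043 -0.0795] -4.555775503747192
[[ 0.0018 -0.0022  0.0021]
 [ 0.0015 -0.0056 -0.0007]
 [ 0.0027  0.0026  0.0007]
 [ 0.0009  0.0013 -0.0024]
 [ 0.0047  0.0015 -0.0002]
 [-0.0012  0.0012  0.002 ]
 [-0.0035 -0.0014  0.0004]
 [-0.0009  0.0003  0.0016]
 [-0.005  -0.0007 -0.0039]
 [-0.0001  0.0019 -0.0019]
 [-0.0002  0.0008  0.0023]
 [-0.0009  0.0009  0.0005]
 [-0.0016 -0.0028 -0.0032]
 [ 0.0012 -0.0006  0.0006]]
top tray floor z 0.0026509060872037856
{(np.float64(0.3), np.float64(0.0)): (669, 0.28, 0.4), (np.float64(0.4), np.float64(-0.6)): (2472, 0.08, 0.27), (np.float64(0.4), np.float64(-0.5)): (5236, 0.08, 0.27), (np.float64(0.4), np.float64(-0.2)): (107, 0.08, 0.1), (np.float64(0.4), np.float64(0.0)): (1110, 0.34, 0.39), (np.float64(0.4), np.float64(0.1)): (1057, 0.08, 0.35), (np.float64(0.4), np.float64(0.2)): (1030, 0.08, 0.29), (np.float64(0.5), np.float64(-0.6)): (2988, 0.08, 0.27), (np.float64(0.5), np.float64(-0.5)): (5335, 0.08, 0.27), (np.float64(0.5), np.float64(-0.3)): (266, 0.08, 0.11), (np.float64(0.5), np.float64(-0.2)): (150, 0.08, 0.11), (np.float64
[... 3138 characters left out ...]
)): (2808, 0.08, 0.27), (np.float64(0.7), np.float64(-0.3)): (74, 0.08, 0.1), (np.float64(0.7), np.float64(0.2)): (1131, 0.08, 0.18), (np.float64(0.8), np.float64(-0.7)): (535, 0.21, 0.26), (np.float64(0.8), np.float64(-0.6)): (1397, 0.08, 0.31), (np.float64(0.8), np.float64(-0.5)): (5178, 0.08, 0.35), (np.float64(0.8), np.float64(-0.4)): (3823, 0.08, 0.4), (np.float64(0.8), np.float64(-0.3)): (5829, 0.08, 0.45), (np.float64(0.8), np.float64(-0.2)): (8996, 0.08, 0.49), (np.float64(0.8), np.float64(-0.1)): (14363, 0.08, 0.54), (np.float64(0.8), np.float64(0.0)): (16323, 0.08, 0.55), (np.float64(0.8), np.float64(0.1)): (10731, 0.08, 0.43), (np.float64(0.8), np.float64(0.2)): (6496, 0.08, 0.3)}
```

View pics/ov_top.png

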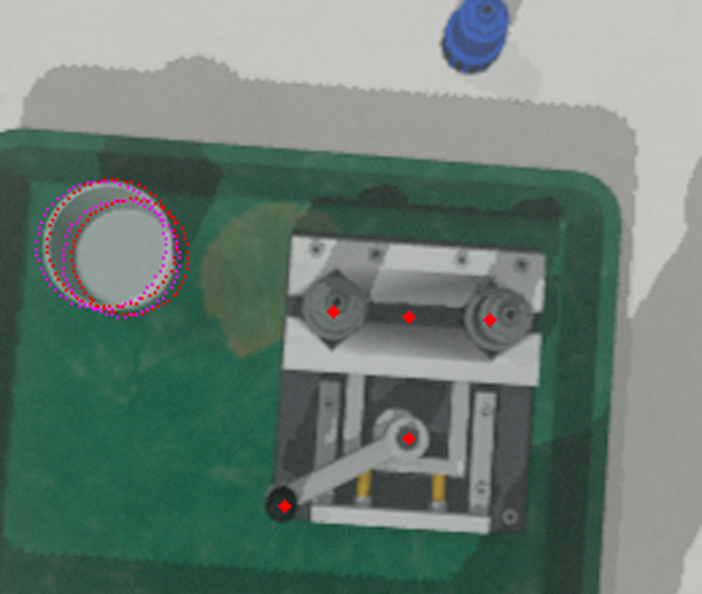

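View pics/ov_scene.png

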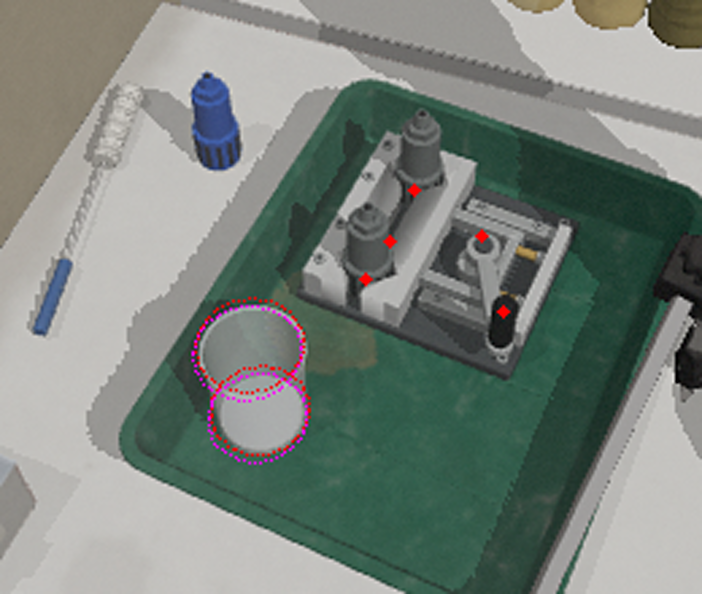

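Run:
```python
from h import *
np.set_printoptions(precision=3,suppress=True)
for n,pts in [('scene',[(440,252),(458,235),(437,285),(415,298),(390,350),(370,390),(358,410),(310,395),(293,390),(300,450),(400,440),(480,466),(345,445),(540,50),(565,70)]),('top',[(140,460),(60,440),(20,430),(30,340),(65,337)])]:
    c=calibration(n); W=cloud(np.load('pics/%s0.npy'%n),c)
    for u,v in pts: print(n,u,v,np.nanmedian(W[v-1:v+2,u-1:u+2].reshape(-1,3),axis=0))
```

```text
scene 440 252 [0.394 0.048 0.385]
scene 458 235 [0.383 0.04  0.41 ]
scene 437 285 [0.383 0.044 0.317]
scene 415 298 [0.406 0.09  0.353]
scene 390 350 [0.416 0.148 0.336]
scene 370 390 [0.424 0.19  0.324]
scene 358 410 [0.43  0.219 0.346]
scene 310 395 [0.481 0.21  0.307]
scene 293 390 [0.497 0.215 0.322]
scene 300 450 [0.493 0.226 0.094]
scene 400 440 [ 0.356  0.143 -0.   ]
scene 480 466 [0.306 0.217 0.301]
scene 345 445 [0.433 0.244 0.309]
scene 540 50 [ 0.284 -0.604  0.258]
scene 565 70 [ 0.245 -0.51   0.283]
top 140 460 [0.405 0.025 0.38 ]
top 60 440 [0.416 0.115 0.341]
top 20 430 [0.424 0.161 0.328]
top 30 340 [0.506 0.209 0.2  ]
top 65 337 [0.503 0.203 0.104]
```

View pics/wrist0.png

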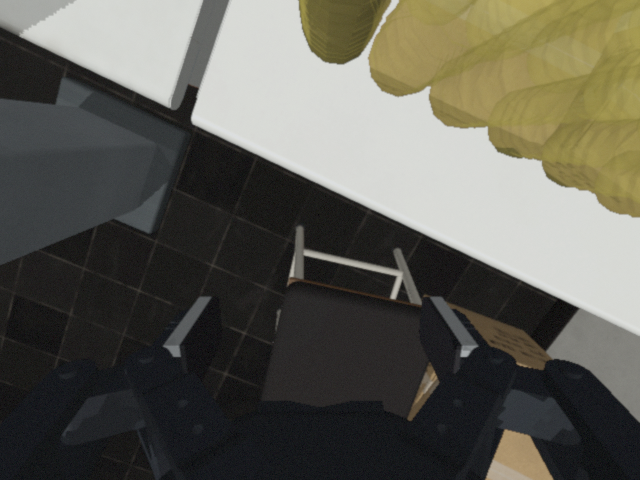

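send_rows(
  increments=[
    {"travel": [0,0,-0.035],"dr": [0,0,0],"claw": 0.0854},
    {"travel": [0,0,-0.035],"dr": [0,0,0],"claw": 0.0854},
    {"travel": [0,0,-0.035],"dr": [0,0,0],"claw": 0.0854},
    {"travel": [0,0,-0.035],"dr": [0,0,7],"claw": 0.06},
    {"travel": [0,0,0],"dr": [0,0,7],"claw": 0.06},
    {"travel": [0,0,0],"dr": [0,0,7],"claw": 0.06},
    {"travel": [0,0,0],"dr": [0,0,7],"claw": 0.06},
    {"travel": [0,0,0],"dr": [0,0,7],"claw": 0.06},
    {"travel": [0,0,0],"dr": [0,0,7],"claw": 0.06},
    {"travel": [0,0,0],"dr": [0,0,7],"claw": 0.06},
    {"travel": [0,0,0],"dr": [0,0,7],"claw": 0.06},
    {"travel": [0,0,0],"dr": [0,0,7],"claw": 0.06},
    {"travel": [0,0,0],"dr": [0,0,7],"claw": 0.06},
    {"travel": [0,0,0],"dr": [0,0,7],"claw": 0.06},
    {"travel": [0,0,0],"dr": [0,0,7],"claw": 0.06},
    {"travel": [0,0,0],"dr": [0,0,6],"claw": 0.06},
  ],
)

```text
t: 2.18
eef_pos: [0.2674, -0.5636, 0.3449]
ee_rot: [-0.201, 0.98, 0.0, 0.0]
wrist_force: [0.4, -0.1, -0.3]
width: 0.702
```

```bash
cat >> h.py <<'E'
def st():
    o=get_obs(); r=R.from_quat(o['ee_rot']); M=r.as_matrix()
    print('t',round(o['t'],2),'pos',np.round(o['eef_pos'],4),'xyaw',round(np.degrees(np.arctan2(M[1,0],M[0,0])),1),'tilt',round(np.degrees(np.arccos(-M[2,2])),2),'q',np.round(o['q'],3),'F',np.round(o['wrist_force'],2),'w',round(o['width']*85.4,1))
    return o,M
def to(target,o,M):  # world displacement in tool axes, mm
    d=M.T@(np.array(target)-o['eef_pos']); print('tool move mm',np.round(d*1000,1)); return d
E
python3 - <<'E'
from h import *
o,M=st(); to([.4907,-.110,.33],o,M); print(M)
E
```

```text
t 2.18 pos [ 0.2674 -0.5636  0.3449] xyaw -156.8 tilt 0.05 q [ 0.905  0.376  0.267  1.073 -0.099  1.704 -1.596] F [ 0.41 -0.09 -0.33] w 59.9
tool move mm [-383.9  329.    15.4]
[[-9.19177398e-01 -3.93843717e-01  1.92309046e-04]
 [-3.93843407e-01  9.19177113e-01  8.97438908e-04]
 [-5.30216749e-04  7.49165911e-04 -9.99999579e-01]]
```

send_rows(
  increments=[
    {"travel": [-0.024,0.0206,0],"dr": [0,0,0],"claw": 0.06},
    {"travel": [-0.024,0.0206,0],"dr": [0,0,0],"claw": 0.06},
    {"travel": [-0.024,0.0206,0],"dr": [0,0,0],"claw": 0.06},
    {"travel": [-0.024,0.0206,0],"dr": [0,0,0],"claw": 0.06},
    {"travel": [-0.024,0.0206,0],"dr": [0,0,0],"claw": 0.06},
    {"travel": [-0.024,0.0206,0],"dr": [0,0,0],"claw": 0.06},
    {"travel": [-0.024,0.0206,0],"dr": [0,0,0],"claw": 0.06},
    {"travel": [-0.024,0.0206,0],"dr": [0,0,0],"claw": 0.06},
    {"travel": [-0.024,0.0206,0],"dr": [0,0,0],"claw": 0.06},
    {"travel": [-0.024,0.0206,0],"dr": [0,0,0],"claw": 0.06},
    {"travel": [-0.024,0.0206,0],"dr": [0,0,0],"claw": 0.06},
    {"travel": [-0.024,0.0206,0],"dr": [0,0,0],"claw": 0.06},
    {"travel": [-0.024,0.0206,0.01],"dr": [0,0,-2],"claw": 0.06},
    {"travel": [-0.024,0.0206,0.02],"dr": [0,0,0],"claw": 0.06},
    {"travel": [-0.024,0.0206,0.02],"dr": [0,0,0],"claw": 0.06},
    {"travel": [-0.018,0.018,0.02],"dr": [0,0,0],"claw": 0.06},
  ],
)

```text
t: 3.52
eef_pos: [0.4953, -0.1011, 0.2763]
ee_rot: [-0.208, 0.978, -0.003, 0.004]
wrist_force: [0.5, -0.7, -0.3]
width: 0.707
```

Run:
```python
from h import *
np.set_printoptions(precision=4,suppress=True)
o,M=st(); to([.4907,-.110,.16],o,M)
im,d=snapshot('wrist'); c=calibration('wrist'); save(im,'wrist1')
for t in ['lever_grip','lever_pivot','clamp','beaker','strainer_1']:
    for r in tip_of(t,'wrist')[:3]: print(t,round(r['score'],2),c2w(r['location'],c),np.round(w2p(c2w(r['location'],c),c)))
im,d=snapshot('scene'); save(im,'scene1')
```

```text
t 3.52 pos [ 0.4953 -0.1011  0.2763] xyaw -156.0 tilt 0.61 q [ 0.263  0.095 -0.139  1.555  0.017  1.483 -2.599] F [ 0.47 -0.73 -0.33] w 60.3
tool move mm [  8.6  -5.3 116.3]
lever_grip 0.6 [ 0.4878 -0.0994  0.0692] [329. 201.]
lever_pivot 0.78 [ 0.526  -0.1714  0.0489] [324. 126.]
clamp 0.62 [ 0.5981 -0.1777 -0.001 ] [273.  96.]
beaker 0.79 [ 0.6358 -0.0076 -0.0031] [200. 207.]
strainer_1 0.69 [ 0.602  -0.1303  0.0085] [254. 132.]
strainer_1 0.69 [ 0.6043 -0.1328  0.0122] [253. 129.]
strainer_1 0.62 [ 0.588  -0.2204  0.0071] [293.  64.]
```

View pics/wrist1.png

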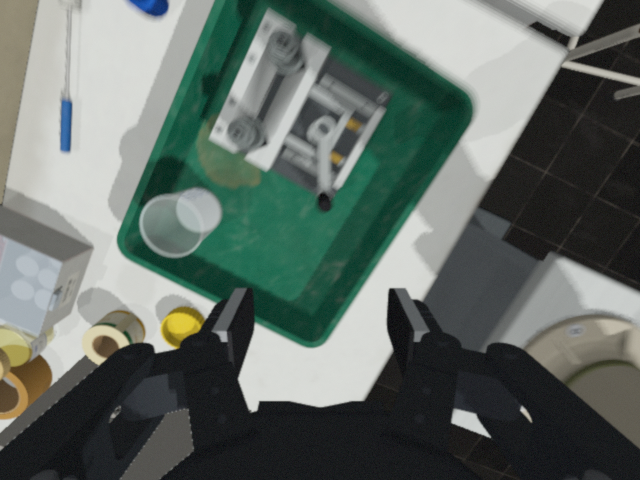

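View pics/scene1.png

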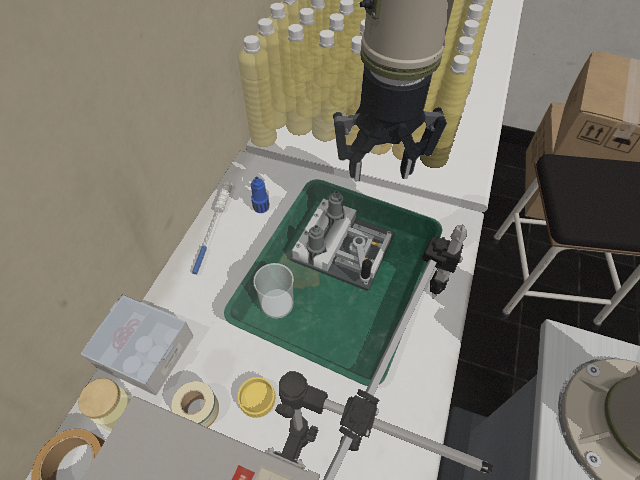

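Run:
```python
from h import *
np.set_printoptions(precision=4,suppress=True)
o,M=st(); to([.4907,-.110,.16],o,M)
c=calibration('wrist');im,d=snapshot('wrist');  save(im,'wrist2')
for t in ['lever_grip','lever_pivot','clamp','beaker','strainer_1']:
    for r in tip_of(t,'wrist')[:3]: print(t,round(r['score'],2),c2w(r['location'],c),np.round(w2p(c2w(r['location'],c),c)))
st()
c=calibration('scene'); print(w2p(o['eef_pos'],c))
```

```text
t 3.87 pos [ 0.4942 -0.1053  0.2774] xyaw -156.2 tilt 0.61 q [ 0.267  0.094 -0.134  1.553  0.017  1.485 -2.595] F [ 1.12 -0.36 -0.15] w 59.8
tool move mm [  5.7  -1.8 117.4]
lever_grip 0.74 [ 0.4898 -0.1015  0.0707] [324. 207.]
lever_pivot 0.54 [ 0.6024 -0.1398  0.0149] [253. 134.]
clamp 0.58 [ 0.5976 -0.1891  0.0022] [273.  98.]
beaker 0.94 [ 0.6391 -0.0181  0.0022] [198. 209.]
strainer_1 0.68 [ 0.6021 -0.1401  0.0136] [253. 134.]
strainer_1 0.67 [ 0.765  -0.2264  0.0018] [150.   4.]
strainer_1 0.66 [ 0.5905 -0.2305  0.0121] [290.  65.]
t 4.17 pos [ 0.4941 -0.1043  0.2768] xyaw -156.1 tilt 0.55 q [ 0.266  0.095 -0.136  1.554  0.017  1.485 -2.595] F [ 0.38 -0.4   0.5 ] w 60.1
(np.float64(375.1431253726136), np.float64(193.20058650425912))
```

send_rows(
  increments=[
    {"travel": [0.006,-0.002,0.02],"dr": [0,0,0],"claw": 0.05},
    {"travel": [0,0,0.03],"dr": [0,0,0],"claw": 0.05},
    {"travel": [0,0,0.03],"dr": [0,0,0],"claw": 0.05},
    {"travel": [0,0,0.03],"dr": [0,0,0],"claw": 0.05},
    {"travel": [0,0,0.02],"dr": [0,0,0],"claw": 0.05},
    {"travel": [0,0,0.01],"dr": [0,0,0],"claw": 0.05},
    {"travel": [0,0,0],"dr": [0,0,0],"claw": 0.05},
  ],
)

```text
t: 4.75
eef_pos: [0.4923, -0.1113, 0.1342]
ee_rot: [-0.206, 0.979, -0.005, 0.007]
wrist_force: [-0.6, 0.2, -0.1]
width: 0.591
```

Run:
```python
from h import *
np.set_printoptions(precision=4,suppress=True)
o,M=st(); to([.4907,-.110,.054],o,M)
c=calibration('wrist');im,d=snapshot('wrist');  
W=cloud(d,c)
for t in ['lever_grip']:
    for r in tip_of(t,'wrist')[:3]: print(t,round(r['score'],2),c2w(r['location'],c),np.round(w2p(c2w(r['location'],c),c)))
    for r in spot_in(t,'wrist')[:3]: print('s',t,round(r['score'],2),c2w(r['location'],c),np.round(w2p(c2w(r['location'],c),c)))
g=(W[...,2]>.085)&(W[...,2]<.1)&(abs(W[...,0]-.49)<.025)&(abs(W[...,1]+.11)<.025)&(d>0); print(g.sum(),W[g].mean(0),W[g].min(0),W[g].max(0))
im[g]=(255,0,0); save(im,'wrist3')
```

```text
t 4.75 pos [ 0.4923 -0.1113  0.1342] xyaw -156.3 tilt 0.97 q [ 0.276  0.16  -0.134  1.8    0.028  1.167 -2.594] F [-0.61  0.15 -0.1 ] w 50.4
tool move mm [ 1.9  2.8 80.1]
lever_grip 0.68 [ 0.4896 -0.1076  0.0744] [323. 246.]
s lever_grip 0.59 [ 0.5081 -0.1492  0.0428] [323. 178.]
504 [ 0.4922 -0.1081  0.0924] [ 0.4827 -0.1151  0.0853] [ 0.5002 -0.0983  0.0963]
```

View pics/wrist3.png

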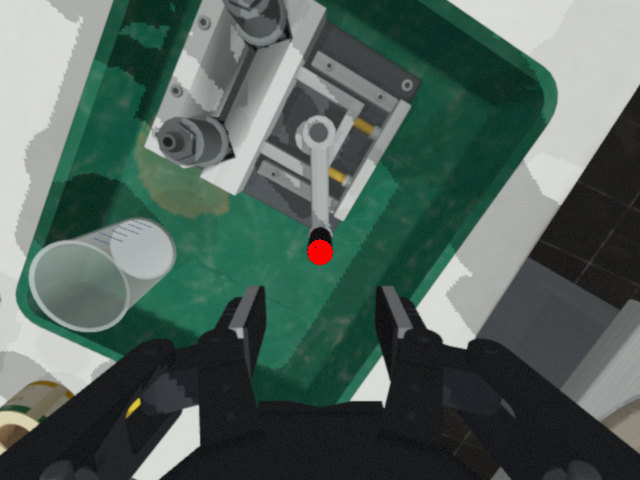

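send_rows(
  squeeze=30,
  increments=[
    {"travel": [0,0.002,0.02],"dr": [0,0,0],"claw": 0.045},
    {"travel": [0,0,0.025],"dr": [0,0,0],"claw": 0.045},
    {"travel": [0,0,0.02],"dr": [0,0,0],"claw": 0.045},
    {"travel": [0,0,0.01],"dr": [0,0,0],"claw": 0.045},
    {"travel": [0,0,0.005],"dr": [0,0,0],"claw": 0.045},
    {"travel": [0,0,0],"dr": [0,0,0],"claw": 0.0},
    {"travel": [0,0,0],"dr": [0,0,0],"claw": 0.0},
    {"travel": [0,0,0],"dr": [0,0,0],"claw": 0.0},
    {"travel": [0,0,0],"dr": [0,0,0],"claw": 0.0},
    {"travel": [0,0,0],"dr": [0,0,0],"claw": 0.0},
  ],
)

```text
t: 5.73
eef_pos: [0.507, -0.1124, 0.0696]
ee_rot: [-0.205, 0.978, -0.011, 0.021]
wrist_force: [0.3, 0.3, 0.1]
width: 0.005
```

Run:
```python
from h import *
o,M=st()
p=o['eef_pos'][:2]; piv=np.array([.525,-.1823]); v=p-piv; print('r',np.hypot(*v),'ang local',np.degrees(np.arctan2(v[1],v[0]))+4.56)
```

```text
t 5.73 pos [ 0.507  -0.1124  0.0696] xyaw -156.3 tilt 2.69 q [ 0.271  0.232 -0.135  1.871  0.044  0.995 -2.611] F [0.28 0.32 0.14] w 0.4
r 0.07213466795460906 ang local 109.01065561671832
```

Run:
```python
from h import *
np.set_printoptions(precision=4,suppress=True)
o,M=st()
c=calibration('wrist');im,d=snapshot('wrist'); save(im,'wrist4')
for r in tip_of('lever_grip','wrist')[:3]: print(round(r['score'],2),c2w(r['location'],c),np.round(w2p(c2w(r['location'],c),c)))
im,d=snapshot('top'); save(im[150:390,180:480].repeat(2,0).repeat(2,1),'top4'); st()
```

```text
t 5.73 pos [ 0.507  -0.1124  0.0696] xyaw -156.3 tilt 2.69 q [ 0.271  0.232 -0.135  1.871  0.044  0.995 -2.611] F [0.28 0.32 0.14] w 0.4
0.88 [ 0.4875 -0.1058  0.0705] [347. 295.]
0.21 [ 0.6012 -0.1889  0.0051] [241.  83.]
t 5.88 pos [ 0.5067 -0.1124  0.0691] xyaw -156.3 tilt 2.66 q [ 0.271  0.232 -0.135  1.871  0.044  0.995 -2.611] F [ 0.37 -0.3   1.07] w -0.3
```

View pics/wrist4.png

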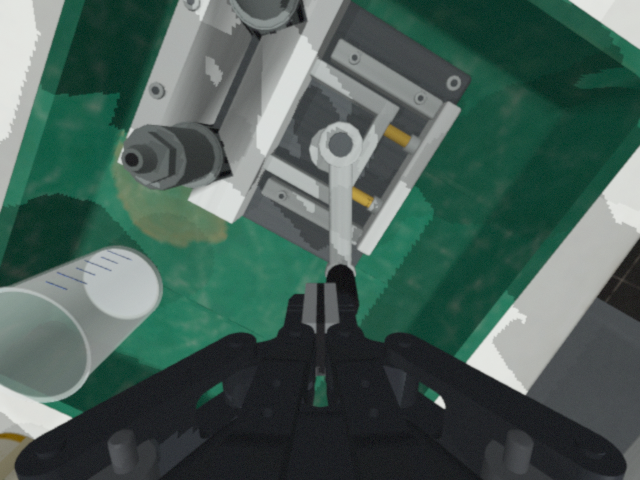

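View pics/top4.png

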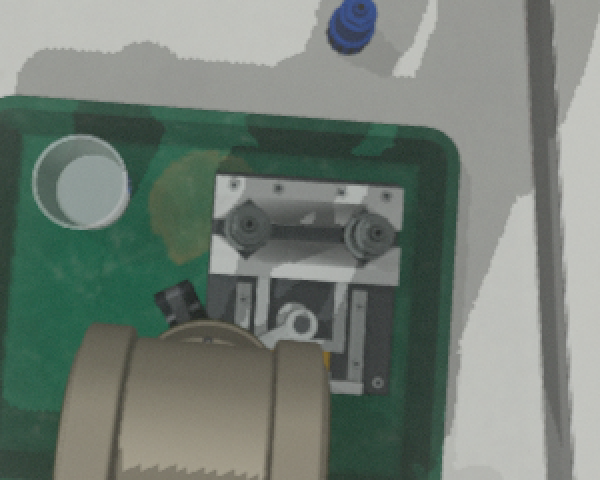

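send_rows(
  increments=[
    {"travel": [-0.002,0,-0.03],"dr": [0,0,0],"claw": 0.0},
    {"travel": [0,0,-0.015],"dr": [0,0,0],"claw": 0.045},
  ],
)

```text
t: 6.05
eef_pos: [0.5038, -0.1105, 0.1119]
ee_rot: [-0.205, 0.979, -0.009, 0.017]
wrist_force: [1.8, 0.7, 0.9]
width: 0.126
```

```bash
cat >> h.py <<'E'
def rotfix(M,yaw):
    # rotation vector in tool frame (deg) to bring tool to pointing down with x yaw (deg)
    a=np.radians(yaw); T=np.array([[np.cos(a),np.sin(a),0],[np.sin(a),-np.cos(a),0],[0,0,-1]]).T
    T=np.column_stack([[np.cos(a),np.sin(a),0],[np.sin(a),-np.cos(a),0],[0,0,-1]])
    print('dr deg',np.round(np.degrees(R.from_matrix(M.T@T).as_rotvec()),2))
E
python3 - <<'E'
from h import *
o,M=st(); to([.4918,-.109,.11],o,M); rotfix(M,-154.6)
E
```

```text
t 6.05 pos [ 0.5038 -0.1105  0.1119] xyaw -156.3 tilt 2.24 q [ 0.272  0.186 -0.136  1.823  0.035  1.096 -2.605] F [1.79 0.73 0.93] w 10.8
tool move mm [10.4  6.3  1.4]
dr deg [-1.47  1.69 -1.71]
```

send_rows(
  increments=[
    {"travel": [0.01,0.006,0.0],"dr": [-1.5,1.7,-1.7],"claw": 0.045},
    {"travel": [0,0,0],"dr": [0,0,0],"claw": 0.045},
  ],
)

```text
t: 6.22
eef_pos: [0.4936, -0.1092, 0.1151]
ee_rot: [-0.22, 0.975, -0.001, 0.002]
wrist_force: [-0.7, -1.1, 0.5]
width: 0.414
```

Run:
```python
from h import *
o,M=st(); to([.4918,-.109,.054],o,M); rotfix(M,-154.6)
```

```text
t 6.22 pos [ 0.4936 -0.1092  0.1151] xyaw -154.5 tilt 0.2 q [ 0.277  0.19  -0.138  1.809  0.028  1.141 -2.567] F [-0.72 -1.14  0.5 ] w 35.4
tool move mm [ 1.7  1.1 61.1]
dr deg [-0.11  0.17  0.06]
```

send_rows(
  increments=[
    {"travel": [0.0015,0.001,0.012],"dr": [0,0,0],"claw": 0.045},
    {"travel": [0,0,0.012],"dr": [0,0,0],"claw": 0.045},
    {"travel": [0,0,0.012],"dr": [0,0,0],"claw": 0.045},
  ],
)

```text
t: 6.47
eef_pos: [0.495, -0.1095, 0.0794]
ee_rot: [-0.219, 0.976, -0.002, 0.006]
wrist_force: [0.8, 0.4, -0.2]
width: 0.532
```

Run:
```python
from h import *
o,M=st(); to([.4918,-.109,.054],o,M); rotfix(M,-154.6)
```

```text
t 6.47 pos [ 0.495  -0.1095  0.0794] xyaw -154.7 tilt 0.72 q [ 0.276  0.222 -0.138  1.857  0.035  1.052 -2.576] F [ 0.78  0.42 -0.18] w 45.5
tool move mm [ 2.9  2.  25.4]
dr deg [-0.42  0.58 -0.09]
```

send_rows(
  increments=[
    {"travel": [0.002,0.0015,0.012],"dr": [-0.4,0.5,0],"claw": 0.045},
    {"travel": [0.001,0.001,0.012],"dr": [-0.2,0.3,0],"claw": 0.045},
    {"travel": [0.0005,0.0005,0.001],"dr": [-0.2,0.3,0],"claw": 0.045},
  ],
)

```text
t: 6.72
eef_pos: [0.4874, -0.1077, 0.0477]
ee_rot: [-0.218, 0.976, 0.003, -0.008]
wrist_force: [-0.8, -0.1, 0.1]
width: 0.528
```

Run:
```python
from h import *
o,M=st(); to([.4918,-.109,.054],o,M); rotfix(M,-154.6)
```

```text
t 6.72 pos [ 0.4874 -0.1077  0.0477] xyaw -154.8 tilt 1.0 q [ 0.272  0.268 -0.136  1.879  0.042  1.015 -2.583] F [-0.77 -0.06  0.08] w 45.1
tool move mm [-3.4 -3.  -6.4]
dr deg [ 0.58 -0.81 -0.18]
```

send_rows(
  squeeze=30,
  increments=[
    {"travel": [-0.003,-0.003,-0.005],"dr": [0.5,-0.7,0],"claw": 0.045},
    {"travel": [0,0,0],"dr": [0,0,0],"claw": 0.0},
    {"travel": [0,0,0],"dr": [0,0,0],"claw": 0.0},
    {"travel": [0,0,0],"dr": [0,0,0],"claw": 0.0},
    {"travel": [0,0,0],"dr": [0,0,0],"claw": 0.0},
  ],
)

```text
t: 7.13
eef_pos: [0.4913, -0.1089, 0.0517]
ee_rot: [-0.218, 0.976, 0.001, -0.002]
wrist_force: [1.1, -0.2, -7.4]
width: 0.186
```

```bash
cat >> h.py <<'E'
def lev(o):
    p=o['eef_pos'][:2]; v=p-np.array([.525,-.1823]); print('r',np.hypot(*v).round(4),'ang local',(np.degrees(np.arctan2(v[1],v[0]))+4.56)%360)
E
python3 - <<'E'
from h import *
o,M=st(); lev(o); rotfix(M,-154.6)
E
```

```text
t 7.13 pos [ 0.4913 -0.1089  0.0517] xyaw -154.8 tilt 0.21 q [ 0.274  0.26  -0.136  1.879  0.041  1.009 -2.582] F [ 1.13 -0.22 -7.45] w 15.9
r 0.0808 ang local 119.21458371638394
dr deg [ 0.13 -0.16 -0.19]
```

send_rows(
  increments=[
    {"travel": [0.0098,-0.0006,-0.001],"dr": [0,0,-7],"claw": 0.0},
    {"travel": [0.0098,-0.0006,0],"dr": [0,0,-7],"claw": 0.0},
    {"travel": [0.0098,-0.0006,0],"dr": [0,0,-7],"claw": 0.0},
    {"travel": [0.0098,-0.0006,0],"dr": [0,0,-7],"claw": 0.0},
    {"travel": [0.0098,-0.0006,0],"dr": [0,0,-7],"claw": 0.0},
  ],
)

```text
t: 7.55
eef_pos: [0.4583, -0.1388, 0.0517]
ee_rot: [-0.508, 0.862, 0.001, 0.002]
wrist_force: [3.4, 2.5, -5.7]
width: 0.185
```

Run:
```python
from h import *
o,M=st(); lev(o); rotfix(M,-154.6+35)
```

```text
t 7.55 pos [ 0.4583 -0.1388  0.0517] xyaw -119.0 tilt 0.22 q [ 0.405  0.212 -0.194  1.941  0.044  0.991 -1.886] F [ 3.37  2.47 -5.74] w 15.8
r 0.0796 ang local 151.41116714680052
dr deg [-0.01  0.22  0.61]
```

send_rows(
  increments=[
    {"travel": [0.0102,-0.0006,0],"dr": [0,0,-7],"claw": 0.0},
    {"travel": [0.0102,-0.0006,0],"dr": [0,0,-7],"claw": 0.0},
    {"travel": [0.0102,-0.0006,0],"dr": [0,0,-7],"claw": 0.0},
    {"travel": [0.0102,-0.0006,0],"dr": [0,0,-7],"claw": 0.0},
    {"travel": [0.0102,-0.0006,0],"dr": [0,0,-7],"claw": 0.0},
    {"travel": [0.0102,-0.0006,0],"dr": [0,0,-7],"claw": 0.0},
    {"travel": [0.0102,-0.0006,0],"dr": [0,0,-7],"claw": 0.0},
    {"travel": [0.0102,-0.0006,0],"dr": [0,0,-7],"claw": 0.0},
  ],
)

```text
t: 8.22
eef_pos: [0.4545, -0.2136, 0.0517]
ee_rot: [0.858, -0.513, -0.003, -0.005]
wrist_force: [-0.0, 3.8, -2.1]
width: 0.187
```

Run:
```python
from h import *
o,M=st(); lev(o); rotfix(M,-154.6+35+56)
```

```text
t 8.22 pos [ 0.4545 -0.2136  0.0517] xyaw -61.7 tilt 0.63 q [ 0.61   0.268 -0.26   1.875  0.068  1.013 -0.755] F [-0.    3.75 -2.13] w 16.0
r 0.0772 ang local 208.50941548077367
dr deg [-0.27  0.57  1.85]
```

send_rows(
  increments=[
    {"travel": [0.0105,0.0004,0],"dr": [0,0,-6],"claw": 0.0},
    {"travel": [0.0105,0.0004,0],"dr": [0,0,-6],"claw": 0.0},
    {"travel": [0.0105,0.0,0],"dr": [0,0,-6],"claw": 0.0},
    {"travel": [0.0105,0.0,0],"dr": [0,0,-6],"claw": 0.0},
    {"travel": [0.0105,0.0,0],"dr": [0,0,-6],"claw": 0.0},
    {"travel": [0.008,0.0,0],"dr": [0,0,-4],"claw": 0.0},
  ],
)

```text
t: 8.72
eef_pos: [0.488, -0.2489, 0.0506]
ee_rot: [0.975, -0.222, -0.012, -0.011]
wrist_force: [-43.1, 24.3, 35.2]
width: 0.191
```

Run:
```python
from h import *
o,M=st(); lev(o); print(M[:,0])
```

```text
t 8.72 pos [ 0.488  -0.2489  0.0506] xyaw -25.6 tilt 1.84 q [ 0.698  0.384 -0.337  1.731  0.121  1.076 -0.125] F [-43.05  24.32  35.15] w 16.3
r 0.0762 ang local 245.49058120566627
[ 0.90133269 -0.43222431 -0.02795596]
```

send_rows(
  increments=[
    {"travel": [-0.001,0,-0.001],"dr": [0,0,0],"claw": 0.0},
    {"travel": [0,0,0],"dr": [0,0,0],"claw": 0.03},
    {"travel": [0,0,0],"dr": [0,0,0],"claw": 0.04},
    {"travel": [0,0,0],"dr": [0,0,0],"claw": 0.04},
    {"travel": [0,0,-0.02],"dr": [0,0,0],"claw": 0.04},
    {"travel": [0,0,-0.03],"dr": [0,0,0],"claw": 0.05},
    {"travel": [0,0,-0.03],"dr": [0,0,0],"claw": 0.05},
    {"travel": [0,0,-0.03],"dr": [0,0,0],"claw": 0.05},
    {"travel": [0,0,-0.03],"dr": [0,0,0],"claw": 0.05},
    {"travel": [0,0,-0.02],"dr": [0,0,0],"claw": 0.05},
  ],
)

```text
t: 9.55
eef_pos: [0.4875, -0.2524, 0.2148]
ee_rot: [0.975, -0.222, -0.016, -0.012]
wrist_force: [0.6, -0.4, 0.2]
width: 0.583
```

Run:
```python
from h import *
np.set_printoptions(precision=4,suppress=True)
o,M=st()
im,d=snapshot('top'); save(im[150:390,180:480].repeat(2,0).repeat(2,1),'top5'); 
c=calibration('wrist');im,d=snapshot('wrist'); save(im,'wrist5'); np.save('pics/w5.npy',d)
for t in ['lever_grip','seat_left','seat_right','clamp','strainer_1','beaker']:
  for r in tip_of(t,'wrist')[:3]: print(t,round(r['score'],2),c2w(r['location'],c),np.round(w2p(c2w(r['location'],c),c)))
o,M=st(); rotfix(M,-4.6)
for s in (.047,-.047): print('seat',R.from_euler('z',-.0795).apply([-.003,s,0])+[.5968,-.188,0])
```

```text
t 9.55 pos [ 0.4875 -0.2524  0.2148] xyaw -25.6 tilt 2.24 q [ 0.712  0.263 -0.346  1.504  0.071  1.424 -0.084] F [ 0.62 -0.45  0.2 ] w 49.8
lever_grip 0.76 [ 0.4829 -0.2467  0.0687] [317. 213.]
lever_grip 0.4 [ 0.5928 -0.233   0.0165] [405. 148.]
seat_right 0.92 [ 0.5915 -0.2341  0.0146] [404. 150.]
clamp 0.79 [ 0.5969 -0.1865  0.0055] [390. 106.]
strainer_1 0.81 [ 0.7652 -0.2241  0.0003] [554.  66.]
strainer_1 0.78 [ 0.5912 -0.233   0.015 ] [403. 149.]
strainer_1 0.6 [ 0.6017 -0.1379  0.0137] [378.  57.]
t 9.95 pos [ 0.4858 -0.2515  0.21  ] xyaw -25.6 tilt 2.6 q [ 0.712  0.267 -0.346  1.511  0.072  1.421 -0.084] F [-0.47 -0.15  0.49] w 50.1
dr deg [ -1.35   2.23 -20.98]
seat [ 0.5975 -0.1409  0.    ]
seat [ 0.5901 -0.2346  0.    ]
```

View pics/wrist5.png

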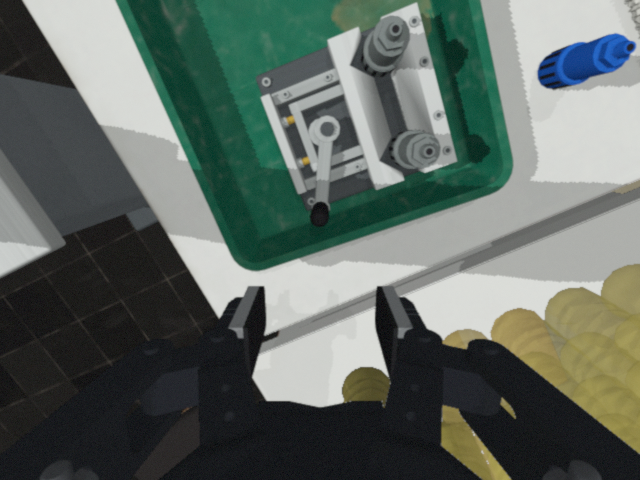

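View pics/top5.png

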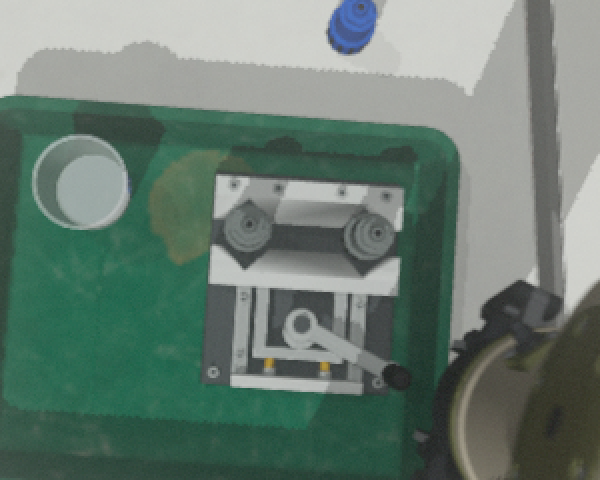

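Run:
```python
from h import *
o,M=st(); to([.5915,-.2345,.16],o,M);to([.4858,-.2515,.21],o,M)
```

```text
t 9.95 pos [ 0.4858 -0.2515  0.21  ] xyaw -25.6 tilt 2.6 q [ 0.712  0.267 -0.346  1.511  0.072  1.421 -0.084] F [-0.47 -0.15  0.49] w 50.1
tool move mm [ 90.  -60.2  47.2]
tool move mm [-0.1 -0.  -0. ]
```

send_rows(
  increments=[
    {"travel": [0,0,0],"dr": [-0.5,0.8,-7],"claw": 0.06},
    {"travel": [0,0,0],"dr": [-0.5,0.8,-7],"claw": 0.06},
    {"travel": [0,0,0],"dr": [-0.4,0.8,-7],"claw": 0.06},
    {"travel": [0,0,0],"dr": [0,0,0],"claw": 0.06},
  ],
)

```text
t: 10.28
eef_pos: [0.4844, -0.2509, 0.2057]
ee_rot: [0.999, -0.034, -0.001, -0.0]
wrist_force: [-0.3, -0.1, -0.4]
width: 0.704
```

Run:
```python
from h import *
o,M=st(); to([.5915,-.2345,.17],o,M);rotfix(M,-4.6)
```

```text
t 10.28 pos [ 0.4844 -0.2509  0.2057] xyaw -3.9 tilt 0.15 q [ 0.749  0.235 -0.395  1.561  0.092  1.366  0.277] F [-0.3  -0.06 -0.39] w 60.2
tool move mm [105.8 -23.7  35.5]
dr deg [-0.03  0.14  0.68]
```

send_rows(
  increments=[
    {"travel": [0.021,-0.005,0.0],"dr": [0,0,0],"claw": 0.06},
    {"travel": [0.021,-0.005,0.0],"dr": [0,0,0.3],"claw": 0.06},
    {"travel": [0.021,-0.005,0.0],"dr": [0,0,0.3],"claw": 0.06},
    {"travel": [0.021,-0.005,0.01],"dr": [0,0,0],"claw": 0.06},
    {"travel": [0.021,-0.004,0.02],"dr": [0,0,0],"claw": 0.06},
    {"travel": [0,0,0],"dr": [0,0,0],"claw": 0.06},
  ],
)

```text
t: 10.78
eef_pos: [0.5918, -0.2371, 0.1704]
ee_rot: [0.998, -0.056, -0.005, -0.001]
wrist_force: [-1.6, 0.6, -1.3]
width: 0.701
```

Run:
```python
from h import *
np.set_printoptions(precision=4,suppress=True)
o,M=st(); to([.5915,-.2345,.056],o,M);rotfix(M,-4.6)
c=calibration('wrist');im,d=snapshot('wrist'); save(im,'wrist6'); W=cloud(d,c)
g=(d>0)&(abs(W[...,2]-.1085)<.006)&(abs(W[...,0]-.59)<.03)&(abs(W[...,1]+.235)<.03); print(g.sum(),W[g].mean(0))
for t in ['seat_right','strainer_1']:
  for r in tip_of(t,'wrist')[:3]: print(t,round(r['score'],2),c2w(r['location'],c),np.round(w2p(c2w(r['location'],c),c)))
st()
```

```text
t 10.78 pos [ 0.5918 -0.2371  0.1704] xyaw -6.4 tilt 0.58 q [ 0.605  0.463 -0.396  1.347  0.177  1.376  0.099] F [-1.58  0.61 -1.34] w 59.9
tool move mm [  0.6  -2.4 114.4]
dr deg [-0.07  0.57 -1.77]
203 [ 0.5927 -0.2317  0.1082]
seat_right 0.66 [ 0.5954 -0.2266  0.0151] [324. 202.]
strainer_1 0.96 [ 0.5909 -0.2292  0.0146] [320. 205.]
strainer_1 0.89 [ 0.6025 -0.1381  0.0127] [322. 106.]
strainer_1 0.65 [ 0.7664 -0.2252  0.0031] [494. 180.]
t 10.93 pos [ 0.5905 -0.2395  0.1757] xyaw -6.4 tilt 0.32 q [ 0.608  0.455 -0.395  1.347  0.176  1.379  0.103] F [ 0.29 -0.13  0.64] w 59.7
```

View pics/wrist6.png

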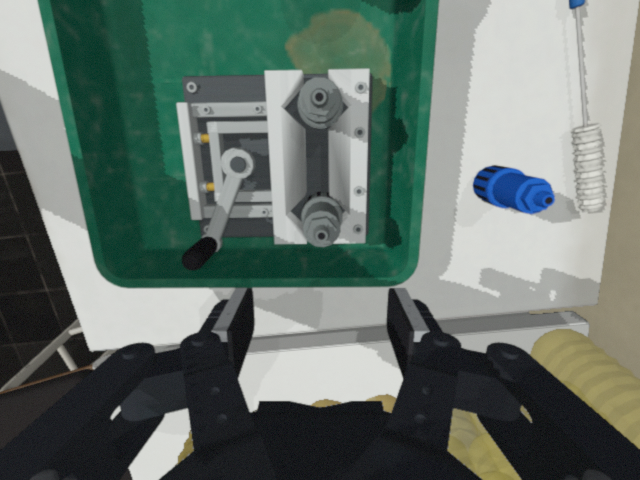

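send_rows(
  increments=[
    {"travel": [0.001,-0.005,0.01],"dr": [0,0.3,-1.5],"claw": 0.06},
    {"travel": [0,0,0.015],"dr": [0,0,0],"claw": 0.06},
    {"travel": [0,0,0.015],"dr": [0,0,0],"claw": 0.06},
    {"travel": [0,0,0.015],"dr": [0,0,0],"claw": 0.06},
  ],
)

```text
t: 11.27
eef_pos: [0.5931, -0.2387, 0.128]
ee_rot: [0.999, -0.048, 0.006, 0.004]
wrist_force: [-0.5, 0.2, 0.6]
width: 0.701
```

Run:
```python
from h import *
o,M=st(); to([.5915,-.2345,.056],o,M);rotfix(M,-4.6)
```

```text
t 11.27 pos [ 0.5931 -0.2387  0.128 ] xyaw -5.5 tilt 0.8 q [ 0.611  0.473 -0.396  1.429  0.192  1.264  0.104] F [-0.45  0.16  0.57] w 59.8
tool move mm [-2.9 -4.6 72. ]
dr deg [ 0.45 -0.66 -0.86]
```

send_rows(
  increments=[
    {"travel": [-0.002,-0.004,0.013],"dr": [0.4,-0.5,-0.5],"claw": 0.06},
    {"travel": [-0.001,-0.001,0.015],"dr": [0,-0.2,0],"claw": 0.06},
    {"travel": [0,0,0.015],"dr": [0,-0.2,0],"claw": 0.06},
    {"travel": [0,0,0.012],"dr": [0,0,0],"claw": 0.06},
  ],
)

```text
t: 11.6
eef_pos: [0.5891, -0.2366, 0.0742]
ee_rot: [0.999, -0.047, -0.001, 0.002]
wrist_force: [-0.4, -0.1, -0.9]
width: 0.702
```

Run:
```python
from h import *
o,M=st(); to([.5915,-.2345,.056],o,M);rotfix(M,-4.6)
```

```text
t 11.6 pos [ 0.5891 -0.2366  0.0742] xyaw -5.4 tilt 0.23 q [ 0.607  0.518 -0.388  1.489  0.209  1.176  0.09 ] F [-0.36 -0.08 -0.88] w 59.9
tool move mm [ 2.3 -2.4 18.2]
dr deg [ 0.21  0.08 -0.78]
```

send_rows(
  squeeze=60,
  increments=[
    {"travel": [0.002,-0.002,0.009],"dr": [0,0,-0.7],"claw": 0.06},
    {"travel": [0,-0.001,0.007],"dr": [0,0,0],"claw": 0.06},
    {"travel": [0,0,0],"dr": [0,0,0],"claw": 0.0},
    {"travel": [0,0,0],"dr": [0,0,0],"claw": 0.0},
    {"travel": [0,0,0],"dr": [0,0,0],"claw": 0.0},
    {"travel": [0,0,0],"dr": [0,0,0],"claw": 0.0},
    {"travel": [0,0,0],"dr": [0,0,0],"claw": 0.0},
  ],
)

```text
t: 12.18
eef_pos: [0.5901, -0.2338, 0.0553]
ee_rot: [0.999, -0.041, -0.002, 0.001]
wrist_force: [-0.8, 0.5, -2.2]
width: 0.296
```

Run:
```python
from h import *
o,M=st(); to([.5915,-.2345,.056],o,M);rotfix(M,-4.6)
```

```text
t 12.18 pos [ 0.5901 -0.2338  0.0553] xyaw -4.7 tilt 0.31 q [ 0.601  0.538 -0.387  1.504  0.218  1.145  0.09 ] F [-0.85  0.54 -2.23] w 25.3
tool move mm [ 1.4  0.6 -0.8]
dr deg [ 0.18  0.25 -0.1 ]
```

send_rows(
  increments=[
    {"travel": [0,0,-0.008],"dr": [0,0,0],"claw": 0.0},
    {"travel": [0,0,-0.012],"dr": [0,0,0],"claw": 0.0},
    {"travel": [0,0,-0.012],"dr": [0,0,0],"claw": 0.0},
    {"travel": [0,0,-0.012],"dr": [0,0,0],"claw": 0.0},
    {"travel": [0,0,-0.012],"dr": [0,0,0],"claw": 0.0},
    {"travel": [0,0,-0.004],"dr": [0,0,0],"claw": 0.0},
    {"travel": [0,0,0],"dr": [0,0,0],"claw": 0.0},
    {"travel": [0,0,0],"dr": [0,0,0],"claw": 0.0},
    {"travel": [0,0,0],"dr": [0,0,0],"claw": 0.0},
    {"travel": [0,0,0],"dr": [0,0,0],"claw": 0.0},
  ],
)

```text
t: 13.02
eef_pos: [0.5921, -0.234, 0.1262]
ee_rot: [0.999, -0.041, 0.001, 0.002]
wrist_force: [-0.4, 0.0, -2.1]
width: 0.295
```

Run:
```python
from h import *
np.set_printoptions(precision=4,suppress=True)
o,M=st(); F=[o['wrist_force']]
im,d=snapshot('scene'); save(im[130:340,180:480].repeat(2,0).repeat(2,1),'scene7'); F.append(get_obs()['wrist_force'])
for i in range(4):
    c=calibration('wrist');im,d=snapshot('wrist');F.append(get_obs()['wrist_force'])
save(im,'wrist7')
for r in tip_of('strainer_1','wrist')[:3]: print(round(r['score'],2),c2w(r['location'],c),np.round(w2p(c2w(r['location'],c),c)))
F=np.array(F); print(F,F.mean(0)); st()
```

```text
t 13.02 pos [ 0.5921 -0.234   0.1262] xyaw -4.7 tilt 0.3 q [ 0.606  0.478 -0.399  1.427  0.193  1.272  0.109] F [-0.38  0.03 -2.13] w 25.2
0.75 [ 0.5939 -0.2327  0.083 ] [323. 247.]
0.73 [ 0.6018 -0.1392  0.0142] [323. 107.]
[[-0.3759  0.0303 -2.1281]
 [-0.3421  1.0058 -3.411 ]
 [ 0.4789 -0.0077 -2.3896]
 [ 0.7304 -0.28   -2.2865]
 [-0.784   0.0724 -2.2164]
 [-0.5067  0.3    -1.9935]] [-0.1332  0.1868 -2.4042]
t 13.32 pos [ 0.5921 -0.234   0.126 ] xyaw -4.7 tilt 0.29 q [ 0.606  0.478 -0.399  1.427  0.193  1.272  0.109] F [ 0.3   0.4  -1.78] w 25.5
```

View pics/scene7.png

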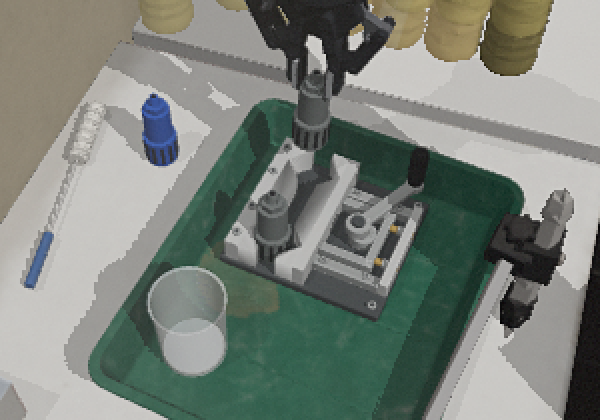

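View pics/wrist7.png

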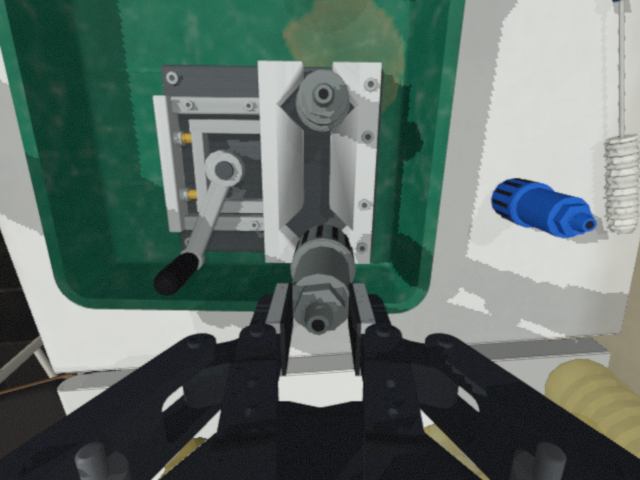

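send_rows(
  increments=[
    {"travel": [-0.002,0,0.01],"dr": [0,0,0],"claw": 0.0},
    {"travel": [-0.0003,0,0.012],"dr": [0,-0.1,0],"claw": 0.0},
    {"travel": [-0.0003,0,0.012],"dr": [0,-0.1,0],"claw": 0.0},
  ],
)

```text
t: 13.57
eef_pos: [0.591, -0.2344, 0.0921]
ee_rot: [0.999, -0.041, 0.001, 0.003]
wrist_force: [-0.2, 0.5, -1.7]
width: 0.297
```

Run:
```python
from h import *
o,M=st(); to([.590,-.234,.0555],o,M);rotfix(M,-4.6)
```

```text
t 13.57 pos [ 0.591  -0.2344  0.0921] xyaw -4.7 tilt 0.38 q [ 0.606  0.501 -0.394  1.472  0.205  1.204  0.101] F [-0.17  0.47 -1.75] w 25.4
tool move mm [-1.2 -0.6 36.6]
dr deg [ 0.35 -0.15 -0.11]
```

send_rows(
  increments=[
    {"travel": [-0.001,-0.0003,0.01],"dr": [0.2,-0.1,0],"claw": 0.0},
    {"travel": [-0.0005,0,0.01],"dr": [0.1,-0.2,0],"claw": 0.0},
    {"travel": [-0.0003,0,0.01],"dr": [0,-0.2,0],"claw": 0.0},
    {"travel": [0,0,0.003],"dr": [0,0,0],"claw": 0.0},
  ],
)

```text
t: 13.9
eef_pos: [0.5873, -0.2335, 0.0518]
ee_rot: [0.999, -0.041, -0.006, -0.001]
wrist_force: [-1.5, 0.6, 20.1]
width: 0.297
```

Run:
```python
from h import *
o,M=st(); to([.590,-.234,.0555],o,M);rotfix(M,-4.6)
```

```text
t 13.9 pos [ 0.5873 -0.2335  0.0518] xyaw -4.7 tilt 0.64 q [ 0.604  0.542 -0.387  1.507  0.217  1.146  0.093] F [-1.5   0.55 20.09] w 25.4
tool move mm [ 2.7  0.3 -3.7]
dr deg [-0.06  0.64 -0.1 ]
```

send_rows(
  increments=[
    {"travel": [0.001,0,-0.001],"dr": [0,0.4,0],"claw": 0.0},
    {"travel": [0,0,0],"dr": [0,0,0],"claw": 0.045},
    {"travel": [0,0,0],"dr": [0,0,0],"claw": 0.055},
    {"travel": [0,0,0],"dr": [0,0,0],"claw": 0.06},
    {"travel": [0,0,0],"dr": [0,0,0],"claw": 0.06},
    {"travel": [0,0,-0.015],"dr": [0,0,0],"claw": 0.06},
    {"travel": [0,0,-0.02],"dr": [0,0,0],"claw": 0.06},
    {"travel": [0,0,-0.025],"dr": [0,0,0],"claw": 0.06},
    {"travel": [0,0,-0.025],"dr": [0,0,0],"claw": 0.06},
    {"travel": [0,0,-0.015],"dr": [0,0,0],"claw": 0.06},
  ],
)

```text
t: 14.73
eef_pos: [0.5857, -0.2327, 0.1488]
ee_rot: [0.999, -0.041, -0.007, -0.003]
wrist_force: [0.9, -0.2, 0.5]
width: 0.702
```

Run:
```python
from h import *
np.set_printoptions(precision=4,suppress=True)
o,M=st(); to([.5975,-.141,.16],o,M);rotfix(M,-4.6)
im,d=snapshot('top'); save(im[150:390,180:480].repeat(2,0).repeat(2,1),'top8'); np.save('pics/t8.npy',d)
c=calibration('wrist');im,d=snapshot('wrist'); save(im,'wrist8'); W=cloud(d,c)
for x,y in ((.59,-.234),(.6,-.14)):
    g=(d>0)&(abs(W[...,2]-.1085)<.006)&(abs(W[...,0]-x)<.03)&(abs(W[...,1]-y)<.03); print(g.sum(),W[g].mean(0),W[g].max(0))
for r in tip_of('strainer_1','wrist')[:3]: print(round(r['score'],2),c2w(r['location'],c),np.round(w2p(c2w(r['location'],c),c)))
st()
```

```text
t 14.73 pos [ 0.5857 -0.2327  0.1488] xyaw -4.7 tilt 0.91 q [ 0.611  0.466 -0.402  1.394  0.18   1.335  0.121] F [ 0.94 -0.22  0.5 ] w 60.0
tool move mm [  4.1 -92.4 -10.9]
dr deg [-0.27  0.87 -0.08]
232 [ 0.5916 -0.2311  0.1082] [ 0.5975 -0.2265  0.1109]
326 [ 0.6013 -0.1396  0.1083] [ 0.607  -0.1335  0.1113]
0.9 [ 0.6025 -0.1403  0.0126] [331. 112.]
0.81 [ 0.7659 -0.2252  0.0023] [507. 192.]
0.69 [ 0.5886 -0.2348  0.0118] [324. 218.]
t 14.88 pos [ 0.5859 -0.2328  0.1476] xyaw -4.7 tilt 0.87 q [ 0.611  0.466 -0.402  1.395  0.18   1.332  0.121] F [ 0.09 -0.25 -0.31] w 60.0
```

View pics/wrist8.png

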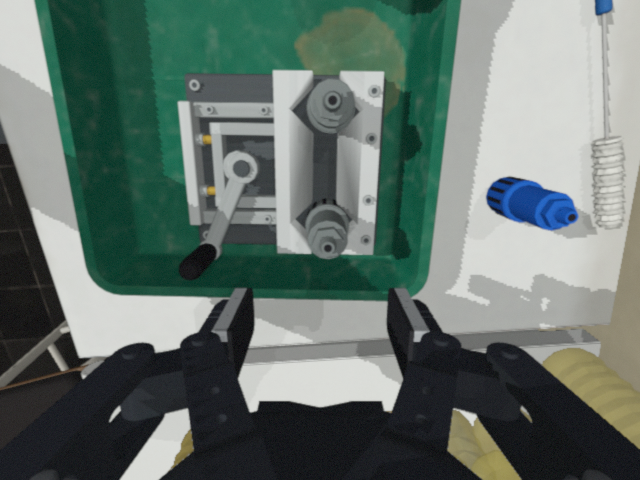

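send_rows(
  increments=[
    {"travel": [0.004,-0.018,-0.008],"dr": [0,0.5,0],"claw": 0.06},
    {"travel": [0.002,-0.02,0],"dr": [0,0.3,0],"claw": 0.06},
    {"travel": [0,-0.02,0],"dr": [0,0,0],"claw": 0.06},
    {"travel": [0,-0.018,0],"dr": [0,0,0],"claw": 0.06},
    {"travel": [0,-0.014,0],"dr": [0,0,0],"claw": 0.06},
    {"travel": [0,0,0],"dr": [0,0,0],"claw": 0.06},
  ],
)

```text
t: 15.38
eef_pos: [0.5958, -0.1421, 0.148]
ee_rot: [0.999, -0.043, -0.005, -0.003]
wrist_force: [0.4, 0.4, -0.6]
width: 0.701
```

Run:
```python
from h import *
o,M=st(); to([.599,-.1405,.056],o,M);rotfix(M,-4.6)
```

```text
t 15.38 pos [ 0.5958 -0.1421  0.148 ] xyaw -4.9 tilt 0.66 q [ 0.505  0.429 -0.438  1.453  0.178  1.311 -0.032] F [ 0.41  0.44 -0.57] w 59.9
tool move mm [ 4.  -1.3 91.9]
dr deg [-0.3   0.58 -0.35]
```

send_rows(
  increments=[
    {"travel": [0.003,-0.001,0.01],"dr": [-0.2,0.4,-0.3],"claw": 0.06},
    {"travel": [0,0,0.015],"dr": [0,0,0],"claw": 0.06},
    {"travel": [0,0,0.015],"dr": [0,-0.1,0],"claw": 0.06},
    {"travel": [-0.0005,0,0.015],"dr": [0,-0.1,0],"claw": 0.06},
  ],
)

```text
t: 15.72
eef_pos: [0.5985, -0.1428, 0.0908]
ee_rot: [0.999, -0.04, -0.003, -0.0]
wrist_force: [0.3, -0.6, 0.4]
width: 0.705
```

Run:
```python
from h import *
o,M=st(); to([.599,-.1405,.056],o,M);rotfix(M,-4.6)
```

```text
t 15.72 pos [ 0.5985 -0.1428  0.0908] xyaw -4.5 tilt 0.29 q [ 0.498  0.473 -0.429  1.522  0.205  1.196 -0.045] F [ 0.3  -0.64  0.4 ] w 60.2
tool move mm [ 0.5 -2.3 34.8]
dr deg [0.   0.29 0.06]
```

send_rows(
  squeeze=80,
  increments=[
    {"travel": [0.0005,-0.002,0.012],"dr": [0,0.1,0],"claw": 0.06},
    {"travel": [0,-0.0005,0.012],"dr": [0,0,0],"claw": 0.06},
    {"travel": [0,0,0.009],"dr": [0,0,0],"claw": 0.06},
    {"travel": [0,0,0],"dr": [0,0,0],"claw": 0.0},
    {"travel": [0,0,0],"dr": [0,0,0],"claw": 0.0},
    {"travel": [0,0,0],"dr": [0,0,0],"claw": 0.0},
    {"travel": [0,0,0],"dr": [0,0,0],"claw": 0.0},
    {"travel": [0,0,0],"dr": [0,0,0],"claw": 0.0},
  ],
)

```text
t: 16.38
eef_pos: [0.5943, -0.1454, 0.0486]
ee_rot: [0.999, -0.042, -0.007, -0.0]
wrist_force: [-0.7, 0.4, -4.6]
width: 0.306
```

Run:
```python
from h import *
o,M=st(); to([.599,-.1405,.056],o,M);rotfix(M,-4.6)
```

```text
t 16.38 pos [ 0.5943 -0.1454  0.0486] xyaw -4.8 tilt 0.79 q [ 0.495  0.513 -0.419  1.566  0.224  1.125 -0.059] F [-0.66  0.44 -4.6 ] w 26.1
tool move mm [ 4.2 -5.2 -7.5]
dr deg [ 0.03  0.79 -0.19]
```

send_rows(
  increments=[
    {"travel": [0,0,0],"dr": [0,0,0],"claw": 0.045},
    {"travel": [0,0,0],"dr": [0,0,0],"claw": 0.05},
    {"travel": [0,0,0],"dr": [0,0,0],"claw": 0.05},
    {"travel": [0.003,-0.005,-0.008],"dr": [0,0.5,0],"claw": 0.05},
    {"travel": [0,-0.0005,0],"dr": [0,0,0],"claw": 0.05},
  ],
)

```text
t: 16.8
eef_pos: [0.5993, -0.1401, 0.0594]
ee_rot: [0.999, -0.042, -0.001, 0.001]
wrist_force: [0.6, 1.2, 0.9]
width: 0.588
```

Run:
```python
from h import *
np.set_printoptions(precision=4,suppress=True)
o,M=st(); to([.598,-.1405,.056],o,M);rotfix(M,-4.6)
c=calibration('wrist');im,d=snapshot('wrist'); save(im,'wrist9'); W=cloud(d,c)
for x,y in ((.59,-.234),(.6,-.14)):
    g=(d>0)&(abs(W[...,2]-.1085)<.006)&(abs(W[...,0]-x)<.03)&(abs(W[...,1]-y)<.03); print(g.sum(),W[g].mean(0) if g.sum() else 0)
```

```text
t 16.8 pos [ 0.5993 -0.1401  0.0594] xyaw -4.8 tilt 0.09 q [ 0.49   0.5   -0.423  1.559  0.221  1.131 -0.066] F [0.6  1.22 0.93] w 50.2
tool move mm [-1.3  0.5  3.4]
dr deg [ 0.06  0.06 -0.2 ]
0 0
1476 [ 0.6    -0.136   0.1084]
```

View pics/wrist9.png

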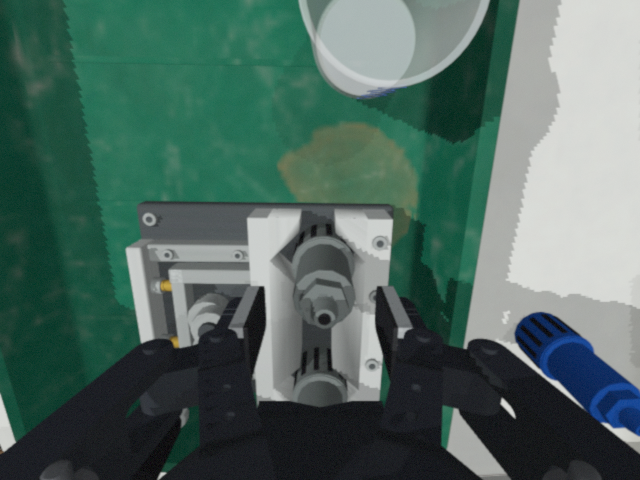

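send_rows(
  squeeze=80,
  increments=[
    {"travel": [-0.001,0,0.002],"dr": [0,0,0],"claw": 0.05},
    {"travel": [0,0,0],"dr": [0,0,0],"claw": 0.0},
    {"travel": [0,0,0],"dr": [0,0,0],"claw": 0.0},
    {"travel": [0,0,0],"dr": [0,0,0],"claw": 0.0},
    {"travel": [0,0,0],"dr": [0,0,0],"claw": 0.0},
    {"travel": [0,0,0],"dr": [0,0,0],"claw": 0.0},
  ],
)

```text
t: 17.35
eef_pos: [0.6004, -0.1407, 0.059]
ee_rot: [0.999, -0.042, 0.002, 0.001]
wrist_force: [2.0, 0.0, 0.9]
width: 0.177
```

Run:
```python
from h import *
o,M=st(); rotfix(M,-4.6)
```

```text
t 17.35 pos [ 0.6004 -0.1407  0.059 ] xyaw -4.8 tilt 0.27 q [ 0.49   0.498 -0.423  1.562  0.222  1.124 -0.066] F [1.97 0.02 0.92] w 15.1
dr deg [ 0.13 -0.24 -0.2 ]
```

Run:
```python
from h import *
np.set_printoptions(precision=4,suppress=True)
c=calibration('wrist');im,d=snapshot('wrist'); save(im,'wrist10'); print(c2w(tip_of('strainer_1','wrist')[0]['location'],c))
im,d=snapshot('scene'); save(im[130:340,180:480].repeat(2,0).repeat(2,1),'scene10');st()
```

```text
[ 0.5885 -0.2316  0.013 ]
t 17.5 pos [ 0.6004 -0.1407  0.059 ] xyaw -4.8 tilt 0.27 q [ 0.49   0.498 -0.423  1.562  0.222  1.124 -0.066] F [-0.13 -0.15  1.87] w 14.9
```

View pics/wrist10.png

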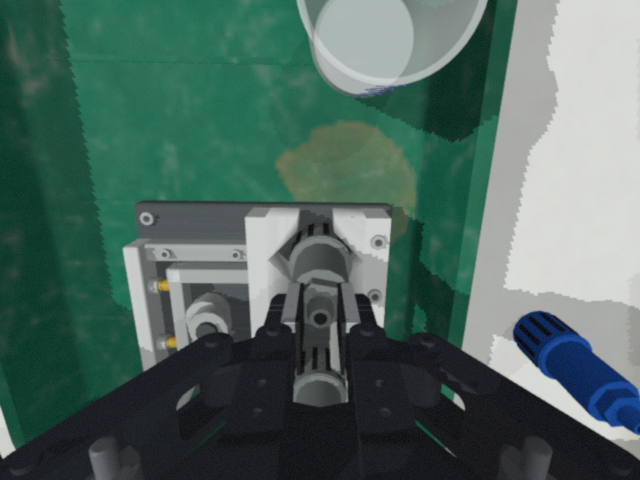

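View pics/scene10.png

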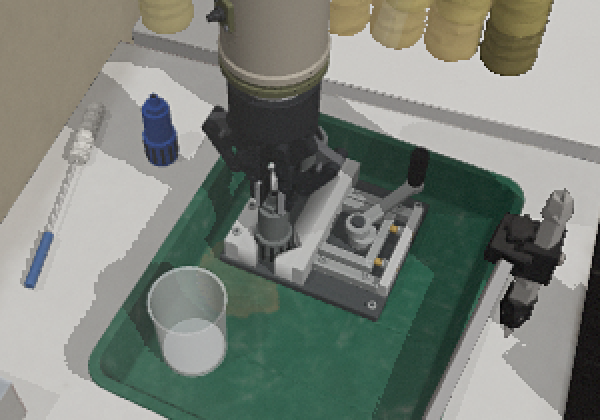

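send_rows(
  squeeze=80,
  increments=[
    {"travel": [0,0,0],"dr": [0,0,0],"claw": 0.045},
    {"travel": [0,0,0],"dr": [0,0,0],"claw": 0.05},
    {"travel": [0,0,0],"dr": [0,0,0],"claw": 0.05},
    {"travel": [-0.001,-0.001,0.008],"dr": [0,-0.2,0],"claw": 0.05},
    {"travel": [0,0,0],"dr": [0,0,0],"claw": 0.05},
  ],
)

```text
t: 17.92
eef_pos: [0.5981, -0.1398, 0.0491]
ee_rot: [0.999, -0.042, -0.001, 0.001]
wrist_force: [-0.1, 0.3, -0.3]
width: 0.583
```

Run:
```python
from h import *
o,M=st(); to([.599,-.140,.051],o,M);rotfix(M,-4.6)
```

```text
t 17.92 pos [ 0.5981 -0.1398  0.0491] xyaw -4.8 tilt 0.19 q [ 0.487  0.508 -0.42   1.571  0.226  1.112 -0.071] F [-0.08  0.26 -0.3 ] w 49.8
tool move mm [ 1.   0.1 -1.9]
dr deg [ 0.14  0.14 -0.22]
```

send_rows(
  squeeze=80,
  increments=[
    {"travel": [0,0,0],"dr": [0,0,0],"claw": 0.0},
    {"travel": [0,0,0],"dr": [0,0,0],"claw": 0.0},
    {"travel": [0,0,0],"dr": [0,0,0],"claw": 0.0},
    {"travel": [0,0,0],"dr": [0,0,0],"claw": 0.0},
    {"travel": [0,0,0],"dr": [0,0,0],"claw": 0.0},
  ],
)

```text
t: 18.33
eef_pos: [0.5982, -0.1397, 0.0488]
ee_rot: [0.999, -0.042, -0.001, 0.001]
wrist_force: [-0.3, 0.2, -0.1]
width: 0.307
```

Run:
```python
from h import *
np.set_printoptions(precision=4,suppress=True)
o,M=st(); rotfix(M,-4.6)
c=calibration('wrist');im,d=snapshot('wrist'); save(im,'wrist11')
```

```text
t 18.33 pos [ 0.5982 -0.1397  0.0488] xyaw -4.8 tilt 0.2 q [ 0.487  0.509 -0.42   1.571  0.226  1.112 -0.072] F [-0.34  0.18 -0.06] w 26.3
dr deg [ 0.13  0.15 -0.22]
```

View pics/wrist11.png

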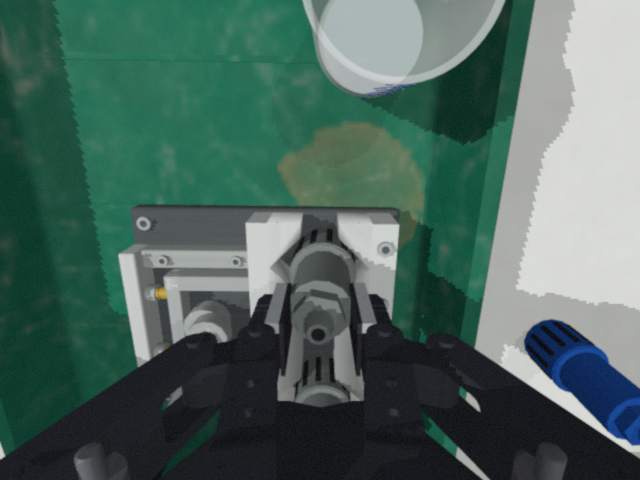

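send_rows(
  increments=[
    {"travel": [0,0,-0.008],"dr": [0,0,0],"claw": 0.0},
    {"travel": [0,0,-0.012],"dr": [0,0,0],"claw": 0.0},
    {"travel": [0,0,-0.012],"dr": [0,0,0],"claw": 0.0},
    {"travel": [0,0,-0.012],"dr": [0,0,0],"claw": 0.0},
    {"travel": [0,0,-0.012],"dr": [0,0,0],"claw": 0.0},
    {"travel": [0,0,-0.004],"dr": [0,0,0],"claw": 0.0},
    {"travel": [0,0,0],"dr": [0,0,0],"claw": 0.0},
    {"travel": [0,0,0],"dr": [0,0,0],"claw": 0.0},
    {"travel": [0,0,0],"dr": [0,0,0],"claw": 0.0},
    {"travel": [0,0,0],"dr": [0,0,0],"claw": 0.0},
  ],
)

```text
t: 19.22
eef_pos: [0.5949, -0.1391, 0.1123]
ee_rot: [0.999, -0.042, -0.005, 0.0]
wrist_force: [-0.3, 0.1, -6.0]
width: 0.3
```

Run:
```python
from h import *
np.set_printoptions(precision=4,suppress=True)
o,M=st(); F=[o['wrist_force']]
im,d=snapshot('scene'); save(im[90:340,160:480].repeat(2,0).repeat(2,1),'scene12'); F.append(get_obs()['wrist_force'])
for i in range(4):
    c=calibration('wrist');im,d=snapshot('wrist');F.append(get_obs()['wrist_force'])
save(im,'wrist12')
for t in ['strainer_1','beaker']:
  for r in tip_of(t,'wrist')[:3]: print(t,round(r['score'],2),c2w(r['location'],c),np.round(w2p(c2w(r['location'],c),c)))
F=np.array(F); print(F,F.mean(0)); st()
```

```text
t 19.22 pos [ 0.5949 -0.1391  0.1123] xyaw -4.8 tilt 0.58 q [ 0.496  0.45  -0.433  1.505  0.196  1.24  -0.049] F [-0.31  0.13 -5.97] w 25.6
strainer_1 0.97 [ 0.7652 -0.2285 -0.0004] [511. 301.]
strainer_1 0.69 [ 0.5982 -0.1378  0.0781] [326. 251.]
strainer_1 0.62 [ 0.5896 -0.226   0.0139] [324. 319.]
beaker 0.92 [ 0.6403 -0.0161  0.0041] [368.  63.]
[[-0.3117  0.1346 -5.971 ]
 [ 0.2405  0.5077 -5.664 ]
 [ 0.4532  0.4214 -5.3706]
 [ 0.0923  0.4375 -4.4116]
 [-0.0254 -0.4064 -5.1022]
 [-0.1638  0.8061 -5.6763]] [ 0.0475  0.3168 -5.366 ]
t 19.57 pos [ 0.5952 -0.1391  0.1126] xyaw -4.8 tilt 0.55 q [ 0.496  0.45  -0.433  1.504  0.196  1.24  -0.049] F [ 0.03  0.28 -5.5 ] w 26.4
```

View pics/scene12.png

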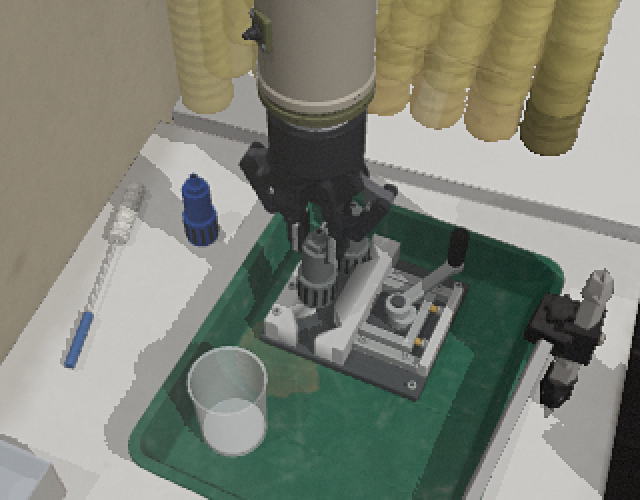

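View pics/wrist12.png

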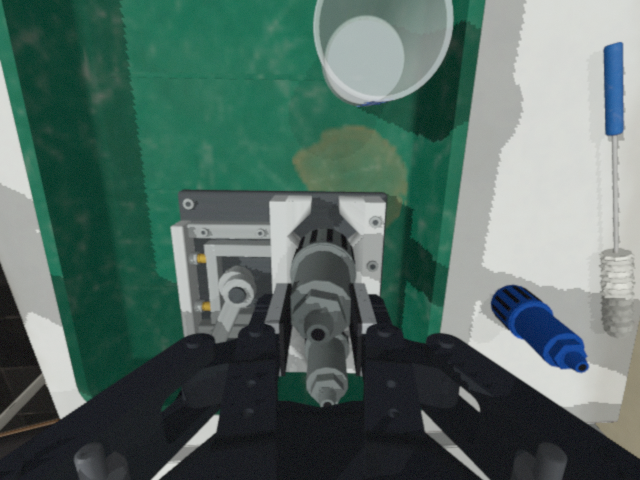

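```bash
cat > bk.py <<'E'
from h import *
from scipy.optimize import minimize
def fit(names,x0=(.638,-.017),tag=None,zs=(.0926,)):
    G={}
    for n in names:
        c=calibration(n); im,d=snapshot(n); g=cv2.GaussianBlur(cv2.cvtColor(im,cv2.COLOR_RGB2GRAY),(3,3),0).astype(np.float32)
        e=np.hypot(cv2.Sobel(g,cv2.CV_32F,1,0),cv2.Sobel(g,cv2.CV_32F,0,1)); G[n]=(c,cv2.GaussianBlur(e,(0,0),1.0),im)
    a=np.linspace(0,2*np.pi,120,endpoint=False)
    def score(p,ns):
        s=0
        for n in ns:
            c,e,_=G[n]
            for z in zs:
              P=np.c_[p[0]+.0345*np.cos(a),p[1]+.0345*np.sin(a),np.full(120,z)]
              q,_=cv2.projectPoints(P,np.array(c['rvec']),np.array(c['tvec']),np.array([[c['fx'],0,c['cx']],[0,c['fy'],c['cy']],[0,0,1]]),None)
              q=q.reshape(-1,1,2).astype(np.float32); s+=np.minimum(cv2.remap(e,q,None,cv2.INTER_LINEAR),120).mean()
        return s
    gx=np.arange(-.014,.0141,.001)
    for ns in [[n] for n in names]+([names] if len(names)>1 else []):
        B=max((score((x0[0]+i,x0[1]+j),ns),round(x0[0]+i,4),round(x0[1]+j,4)) for i in gx for j in gx); print(ns,B)
    return G,B
E
python3 - <<'E'
from bk import *
G,B=fit(['top','scene','wrist'])
for n in ['top','scene']:
    c,_,im=G[n]; im=im.copy()
    for a in np.linspace(0,6.28,90):
        u,v=w2p([B[1]+.035*np.cos(a),B[2]+.035*np.sin(a),.0926],c); im[int(round(v)),int(round(u))]=(255,0,0)
    u,v=map(int,w2p([B[1],B[2],.05],c)); save(im[v-60:v+60,u-70:u+70].repeat(4,0).repeat(4,1),'bk_'+n)
st()
E
```

```text
['top'] (np.float32(101.59581), np.float64(0.636), np.float64(-0.016))
['scene'] (np.float32(98.86397), np.float64(0.636), np.float64(-0.018))
['wrist'] (np.float32(60.889137), np.float64(0.636), np.float64(-0.016))
['top', 'scene', 'wrist'] (np.float32(260.0737), np.float64(0.636), np.float64(-0.016))
t 19.72 pos [ 0.5952 -0.1391  0.1127] xyaw -4.8 tilt 0.54 q [ 0.496  0.45  -0.433  1.504  0.196  1.24  -0.049] F [-0.02  0.62 -6.18] w 25.7
```

View pics/bk_top.png

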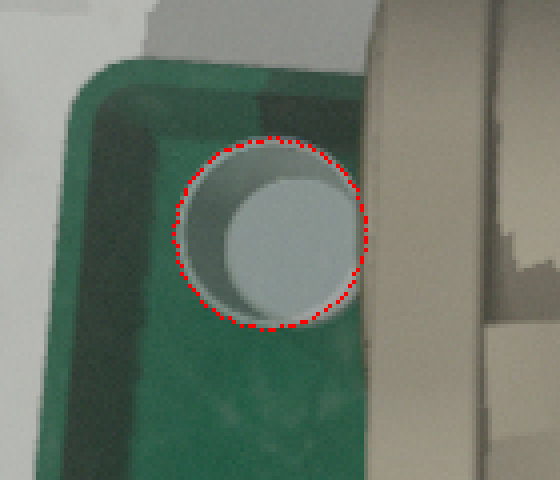

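View pics/bk_scene.png

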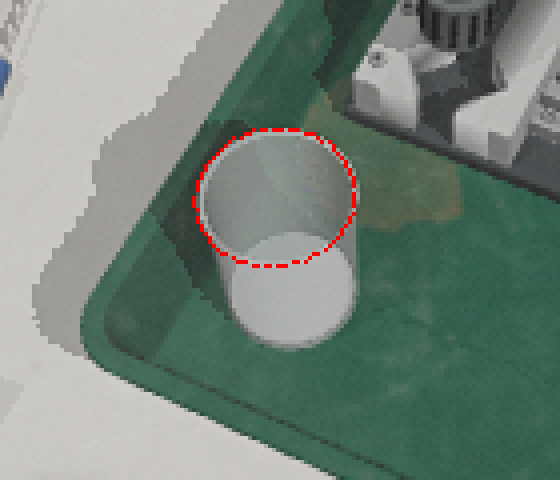

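send_rows(
  increments=[
    {"travel": [0,0,-0.012],"dr": [0,0.3,0],"claw": 0.0},
    {"travel": [0,0,-0.015],"dr": [0,0.3,0],"claw": 0.0},
    {"travel": [0,0,-0.015],"dr": [0,0.1,0],"claw": 0.0},
    {"travel": [0,0,-0.012],"dr": [0,0.1,0],"claw": 0.0},
    {"travel": [0,0,0],"dr": [0,0,0],"claw": 0.0},
  ],
)

```text
t: 20.13
eef_pos: [0.5953, -0.1388, 0.1729]
ee_rot: [0.999, -0.042, 0.003, 0.001]
wrist_force: [0.6, 0.1, -4.9]
width: 0.305
```

Run:
```python
from h import *
o,M=st(); to([.636,-.0165,.17],o,M);rotfix(M,-4.6)
```

```text
t 20.13 pos [ 0.5953 -0.1388  0.1729] xyaw -4.8 tilt 0.39 q [ 0.504  0.396 -0.443  1.44   0.172  1.336 -0.031] F [ 0.56  0.09 -4.88] w 26.1
tool move mm [  30.3 -125.3    3. ]
dr deg [ 0.07 -0.39 -0.18]
```

send_rows(
  increments=[
    {"travel": [0.003,-0.012,0],"dr": [0,-0.2,0],"claw": 0.0},
    {"travel": [0.003,-0.012,0],"dr": [0,0,0],"claw": 0.0},
    {"travel": [0.003,-0.012,0],"dr": [0,0,0],"claw": 0.0},
    {"travel": [0.003,-0.012,0],"dr": [0,0,0],"claw": 0.0},
    {"travel": [0.003,-0.012,0],"dr": [0,0,0],"claw": 0.0},
    {"travel": [0.003,-0.012,0],"dr": [0,0,0],"claw": 0.0},
  ],
)

```text
t: 20.63
eef_pos: [0.621, -0.0641, 0.1733]
ee_rot: [0.999, -0.043, 0.002, 0.001]
wrist_force: [0.0, -0.3, -6.4]
width: 0.304
```

Run:
```python
from h import *
o,M=st(); to([.636,-.0165,.17],o,M);rotfix(M,-4.6)
im,d=snapshot('scene'); save(im,'scene13')
```

```text
t 20.63 pos [ 0.621  -0.0641  0.1733] xyaw -5.0 tilt 0.27 q [ 0.384  0.431 -0.466  1.397  0.196  1.355 -0.173] F [ 0.04 -0.33 -6.4 ] w 26.0
tool move mm [ 10.8 -48.7   3.2]
dr deg [ 0.14 -0.23 -0.36]
```

View pics/scene13.png

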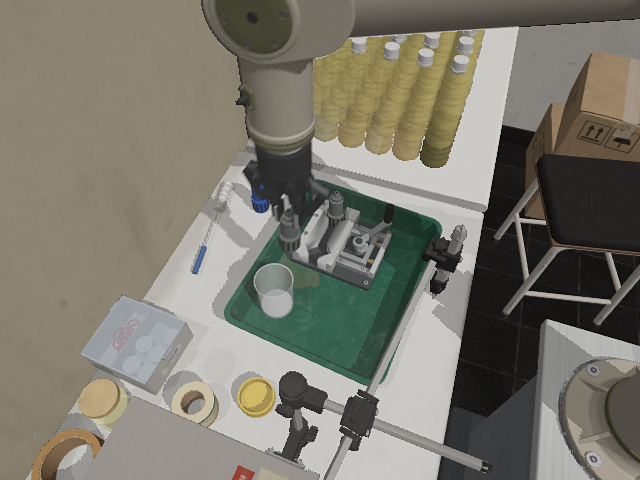

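send_rows(
  increments=[
    {"travel": [0.003,-0.012,0],"dr": [0,0,0],"claw": 0.0},
    {"travel": [0.003,-0.012,0],"dr": [0,0,0],"claw": 0.0},
    {"travel": [0.003,-0.012,0],"dr": [0,0,0],"claw": 0.0},
    {"travel": [0.001,-0.007,0],"dr": [0,0,0],"claw": 0.0},
    {"travel": [0,0,0],"dr": [0,0,0],"claw": 0.0},
    {"travel": [0,0,0],"dr": [0,0,0],"claw": 0.0},
  ],
)

```text
t: 21.18
eef_pos: [0.6359, -0.0075, 0.1709]
ee_rot: [0.999, -0.037, 0.0, -0.001]
wrist_force: [-0.3, -0.3, -5.5]
width: 0.302
```

Run:
```python
from h import *
np.set_printoptions(precision=4,suppress=True)
o,M=st(); to([.636,-.0165,.17],o,M);rotfix(M,-4.6)
im,d=snapshot('scene'); save(im[100:340,160:440].repeat(2,0).repeat(2,1),'scene14'); save(im,'scene14f')
im,d=snapshot('top'); save(im[130:340,100:380].repeat(2,0).repeat(2,1),'top14')
c=calibration('wrist');im,d=snapshot('wrist'); save(im,'wrist14')
for r in tip_of('strainer_1','wrist')[:4]: print(round(r['score'],2),c2w(r['location'],c),np.round(w2p(c2w(r['location'],c),c)))
o,M=st()
```

```text
t 21.18 pos [ 0.6359 -0.0075  0.1709] xyaw -4.3 tilt 0.13 q [ 0.298  0.464 -0.482  1.361  0.211  1.368 -0.257] F [-0.3  -0.29 -5.47] w 25.8
tool move mm [0.8 9.  0.9]
dr deg [-0.13 -0.01  0.33]
0.73 [ 0.5901 -0.2296  0.0133] [296. 396.]
0.6 [ 0.6419 -0.0086  0.1375] [330. 254.]
t 21.38 pos [ 0.6358 -0.0093  0.1711] xyaw -4.4 tilt 0.09 q [ 0.3    0.463 -0.481  1.361  0.211  1.368 -0.257] F [ 0.21 -0.1  -5.85] w 26.1
```

View pics/scene14.png

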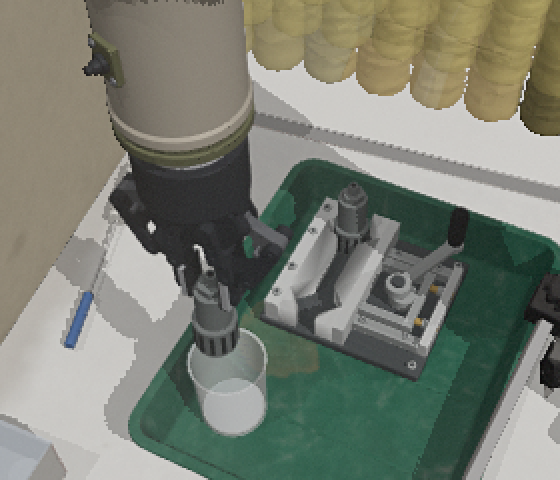

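View pics/wrist14.png

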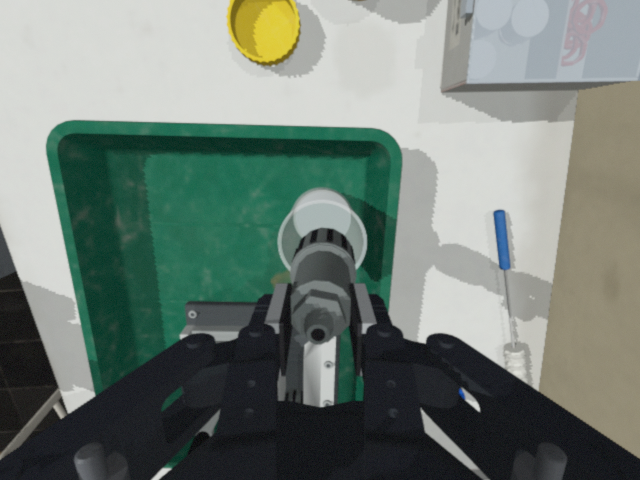

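```bash
cat > ov.py <<'E'
from h import *
def ov(n,im,p,zu,tag,scale=4):
    c=calibration(n); im=im.copy(); k=scale; 
    u0,v0=map(int,w2p([p[0],p[1],zu+.03],c)); x0,y0=u0-65,max(v0-55,0)
    cr=cv2.resize(im[y0:v0+65,x0:u0+65],None,fx=k,fy=k,interpolation=cv2.INTER_NEAREST)
    for r,z,col in [(.018,zu,(255,0,0)),(.018,zu+.036,(255,255,0)),(.015,zu+.076,(0,255,255)),(.0055,zu+.094,(255,0,255))]:
        for a in np.linspace(0,6.28,90):
            u,v=w2p([p[0]+r*np.cos(a),p[1]+r*np.sin(a),z],c); cv2.circle(cr,(int((u-x0+.5)*k),int((v-y0+.5)*k)),1,col,-1)
    for a in np.linspace(0,6.28,90):
        u,v=w2p([.636+.035*np.cos(a),-.0165+.035*np.sin(a),.0926],c); cv2.circle(cr,(int((u-x0+.5)*k),int((v-y0+.5)*k)),1,(0,255,0),-1)
    save(cr,tag)
E
python3 - <<'E'
from ov import *
o,M=st(); p=o['eef_pos']
im,d=snapshot('scene'); ov('scene',im,p,p[2]-.0342,'ovs15')
im,d=snapshot('top'); ov('top',im,p,p[2]-.0342,'ovt15')
E
```

```text
t 21.38 pos [ 0.6358 -0.0093  0.1711] xyaw -4.4 tilt 0.09 q [ 0.3    0.463 -0.481  1.361  0.211  1.368 -0.257] F [ 0.21 -0.1  -5.85] w 26.1
```

View pics/ovs15.png

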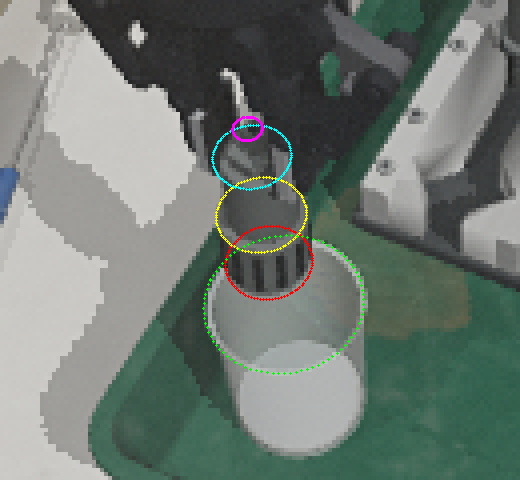

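View pics/ovt15.png

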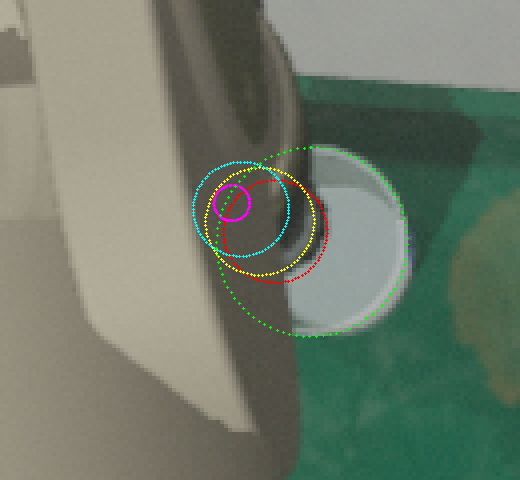

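send_rows(
  increments=[
    {"travel": [0.0005,0.0072,0],"dr": [0,0,0],"claw": 0.0},
    {"travel": [0,0,0.01],"dr": [0,0,0],"claw": 0.0},
    {"travel": [0,0,0.01],"dr": [0,0,0],"claw": 0.0},
    {"travel": [0,0,0.01],"dr": [0,0,0],"claw": 0.0},
  ],
)

```text
t: 21.82
eef_pos: [0.6374, -0.0199, 0.1418]
ee_rot: [0.999, -0.04, 0.003, -0.0]
wrist_force: [-0.2, -0.3, -5.1]
width: 0.308
```

Run:
```python
from h import *
o,M=st(); to([.636,-.0165,.102],o,M);rotfix(M,-4.6)
```

```text
t 21.82 pos [ 0.6374 -0.0199  0.1418] xyaw -4.6 tilt 0.35 q [ 0.314  0.479 -0.474  1.404  0.22   1.305 -0.251] F [-0.19 -0.34 -5.12] w 26.3
tool move mm [-1.9 -3.2 39.8]
dr deg [-0.04 -0.34 -0.03]
```

send_rows(
  increments=[
    {"travel": [-0.0015,-0.003,0],"dr": [0,-0.3,0],"claw": 0.0},
    {"travel": [0,0,0.006],"dr": [0,0,0],"claw": 0.0},
    {"travel": [0,0,0],"dr": [0,0,0],"claw": 0.0},
  ],
)

```text
t: 22.07
eef_pos: [0.6334, -0.0172, 0.1301]
ee_rot: [0.999, -0.041, -0.003, -0.0]
wrist_force: [-0.7, 0.3, -6.4]
width: 0.304
```

Run:
```python
from ov import *
o,M=st(); to([.636,-.0165,.102],o,M);rotfix(M,-4.6); p=o['eef_pos']
im,d=snapshot('scene'); ov('scene',im,p,p[2]-.0342,'ovs16')
```

```text
t 22.07 pos [ 0.6334 -0.0172  0.1301] xyaw -4.7 tilt 0.4 q [ 0.31   0.489 -0.473  1.417  0.222  1.296 -0.259] F [-0.71  0.26 -6.41] w 25.9
tool move mm [ 2.8 -0.9 28.1]
dr deg [-0.01  0.4  -0.07]
```

View pics/ovs16.png

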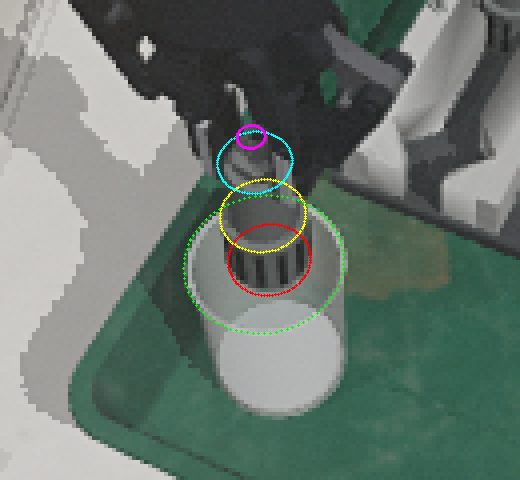

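send_rows(
  increments=[
    {"travel": [0.0015,-0.0005,0.006],"dr": [0,0.2,0],"claw": 0.0},
    {"travel": [0,0,0.006],"dr": [0,0,0],"claw": 0.0},
  ],
)

```text
t: 22.28
eef_pos: [0.6367, -0.0158, 0.1201]
ee_rot: [0.999, -0.04, 0.001, -0.001]
wrist_force: [-0.8, -0.1, -5.5]
width: 0.306
```

Run:
```python
from h import *
o,M=st(); to([.636,-.0165,.102],o,M);rotfix(M,-4.6)
```

```text
t 22.28 pos [ 0.6367 -0.0158  0.1201] xyaw -4.6 tilt 0.09 q [ 0.308  0.496 -0.472  1.429  0.228  1.269 -0.263] F [-0.81 -0.14 -5.5 ] w 26.1
tool move mm [-0.7  0.8 18.1]
dr deg [-0.06 -0.07 -0.02]
```

send_rows(
  increments=[
    {"travel": [-0.0007,0.0005,0.006],"dr": [0,0,0],"claw": 0.0},
    {"travel": [-0.0003,0,0.006],"dr": [0,0,0],"claw": 0.0},
    {"travel": [0,0,0],"dr": [0,0,0],"claw": 0.0},
  ],
)

```text
t: 22.53
eef_pos: [0.6352, -0.016, 0.1057]
ee_rot: [0.999, -0.04, 0.0, -0.001]
wrist_force: [-1.0, -0.5, -6.1]
width: 0.301
```

Run:
```python
from h import *
o,M=st(); to([.636,-.0165,.102],o,M);rotfix(M,-4.6)
```

```text
t 22.53 pos [ 0.6352 -0.016   0.1057] xyaw -4.6 tilt 0.07 q [ 0.308  0.505 -0.47   1.45   0.232  1.241 -0.266] F [-0.99 -0.48 -6.09] w 25.7
tool move mm [0.8 0.5 3.7]
dr deg [-0.07 -0.02  0.01]
```

send_rows(
  increments=[
    {"travel": [0.0007,0.0004,0.003],"dr": [0,0,0],"claw": 0.0},
    {"travel": [0,0,0],"dr": [0,0,0],"claw": 0.0},
    {"travel": [0,0,0],"dr": [0,0,0],"claw": 0.0},
    {"travel": [0,0,0],"dr": [0,0,0],"claw": 0.0},
  ],
)

```text
t: 22.87
eef_pos: [0.6358, -0.0166, 0.1021]
ee_rot: [0.999, -0.04, -0.0, -0.001]
wrist_force: [0.5, -0.0, -4.8]
width: 0.304
```

Run:
```python
from ov import *
np.set_printoptions(precision=4,suppress=True)
o,M=st(); to([.636,-.0165,.102],o,M);rotfix(M,-4.6); p=o['eef_pos']
im,d=snapshot('scene'); ov('scene',im,p,p[2]-.0342,'ovs17'); save(im,'scene17')
for t in ['strainer_1','beaker']:
  c=calibration('scene')
  for r in tip_of(t,'scene')[:4]: print(t,round(r['score'],2),c2w(r['location'],c))
im,d=snapshot('top'); ov('top',im,p,p[2]-.0342,'ovt17')
c=calibration('wrist');im,d=snapshot('wrist'); save(im,'wrist17')
from bk import fit
fit(['top','scene'],(.636,-.0165))
st()
```

```text
t 22.87 pos [ 0.6358 -0.0166  0.1021] xyaw -4.6 tilt 0.06 q [ 0.308  0.509 -0.469  1.452  0.234  1.236 -0.267] F [ 0.54 -0.05 -4.83] w 25.9
tool move mm [ 0.2 -0.1  0.1]
dr deg [-0.06  0.01  0.  ]
strainer_1 0.91 [ 0.638  -0.0164  0.071 ]
strainer_1 0.64 [ 0.5897 -0.2301  0.0177]
beaker 0.92 [ 0.6369 -0.0172  0.0037]
['top'] (np.float32(57.3073), np.float64(0.627), np.float64(-0.0165))
['scene'] (np.float32(100.972084), np.float64(0.638), np.float64(-0.0175))
['top', 'scene'] (np.float32(154.9694), np.float64(0.637), np.float64(-0.0185))
t 23.22 pos [ 0.6358 -0.0165  0.1022] xyaw -4.6 tilt 0.06 q [ 0.308  0.509 -0.469  1.452  0.234  1.236 -0.267] F [-0.89  0.87 -5.84] w 25.7
```

View pics/ovs17.png

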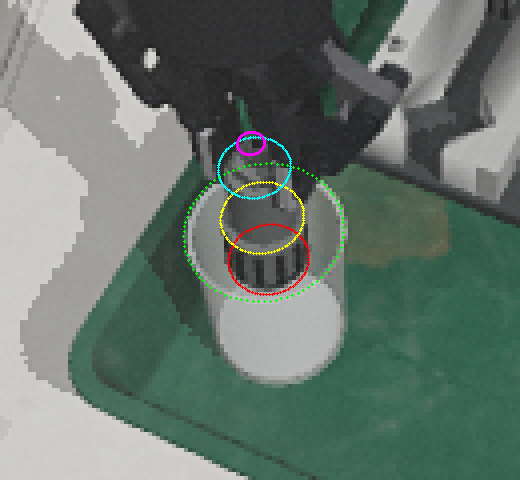

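View pics/wrist17.png

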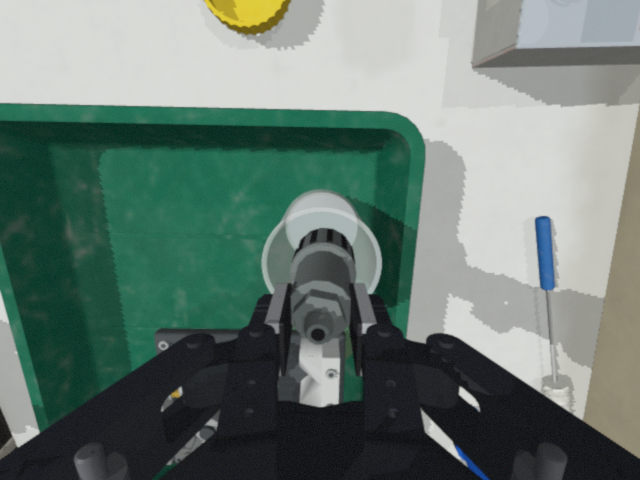

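View pics/scene17.png

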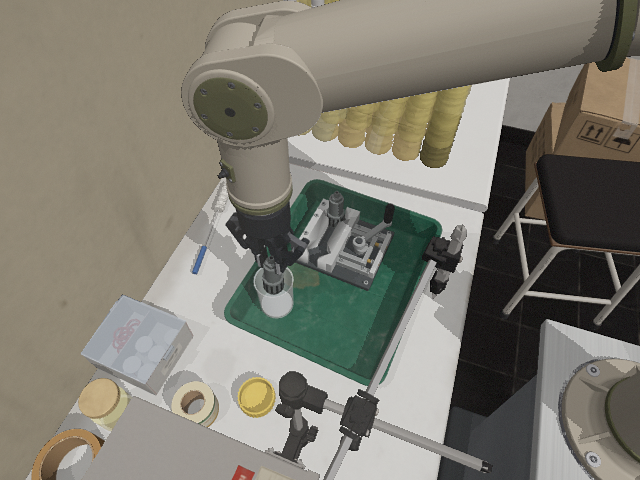

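The foot hangs inside the rim with both at about (0.636, -0.017), and the underside is roughly 22 mm below the rim. The lighter strainer stands in the right seat. I'm handing in.

```bash
python3 -c "
from h import *
st(); print(job_done()); st()"
```

```text
t 23.22 pos [ 0.6358 -0.0165  0.1022] xyaw -4.6 tilt 0.06 q [ 0.308  0.509 -0.469  1.452  0.234  1.236 -0.267] F [-0.89  0.87 -5.84] w 25.7
the job is handed in; nothing more can be done
None
the job is handed in; nothing more can be done
```

I handed the job in at t = 23.2 s. The heavier strainer is held upright in the beaker's mouth, and the lighter one stands back in the clamp.

**What I did**
- **Lever:** I swung the cam lever to its end stop, at about 245.5° against 246° expected. The jaw stayed open after I let go.
- **Weighing:** The strainer in the right seat weighed about 2.4 N (0.24 kg), and I stood it back there. The one in the left seat weighed about 5.4 N (0.55 kg), so it is the heavier. I left the blue look-alike alone.

**Last checks**
- **Heavier strainer:** It sits within about 2 mm of the beaker's axis, with its underside about 22 mm below the rim. The tool was tilted 0.06°, and the wrist force showed only the strainer's weight, with no sign of touching the beaker.
- **Beaker:** It stood at about (0.636, -0.017) m, unmoved within measurement error.
- **Lighter strainer:** After I let go, its top was at 108 mm, the same as the other strainer while that one was still seated. Its axis was about 4 mm from the seat point.

**What went wrong or disagreed**
- My first try at gripping the lever missed because the arm drifted during a fast descent. I raised the tool and tried again more slowly.
- The lever met its stop with about 61 N at the wrist, below the 120 N limit; I backed off at once.
- I gripped the heavier strainer three times: the first grip was 5 mm off centre and the second too high.
- A last rim fit in the top camera alone put the beaker 9 mm off in x. The arm was covering most of the rim, so I went by the scene camera and the network.

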